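# Index the tube rotator and load it

### The arm

A 7-joint arm with a two-finger parallel gripper is mounted at the origin on a cart in front of the work surface, level with it; the furniture and walls round the work are solid. World frame = base frame: x ahead of the robot, y to its left, z up, the work surface at z = 0. Lengths are in m, angles in rad, forces in N, time in s.
With the tool pointing down it reaches from about 0.425 to 1.025 m from the base axis. Payload 3.6 kg.
Tool frame: the origin (TCP) lies on the centre line of the jaws, within the pads' length; the fingertips stand 8 mm ahead of it and the grasp point (between the pads) lies 11 mm behind it; z points along the fingers, y is the direction in which the jaws open and shut (so a half turn about z gives the same grasp; the last joint's range is limited). The gripper opens to 85 mm and grips with 20 to 120 N. Pads are 22 mm wide; open, the fingers measure 114 mm over their backs; the gripper's body (76 mm by 85 mm) begins 54 mm behind the grasp point. The pads swing forward as they close: fully open they stand 13 mm farther back than shut.
Start: joints at [-1.335, 0.591, 0.048, 1.609, -0.033, 0.943, -0.034], TCP at [0.234, 0.686, 0.239] pointing down, gripper open.
Joint ranges: [-2.69, 2.69], [-0.47, 2.24], [-1.27, 1.36], [0.19, 2.51], [-1.53, 4.68], [0.08, 2.07], [-3.09, 3.09]. Speed limits (rad/s): [2.57, 2.57, 3.14, 3.14, 3.14, 3.14, 3.14].

### API

Orientations are given as a rotation vector (axis times angle).
In Python, from cell import r gives the robot as it stands.
- The arm moves only by the tool play_rows, never from a script. Its argument "series" is a list of rows, each a list of 3 entries, a list of its own where there are three numbers: the turn, a rotation vector about the tool's x, y, z in rad, then the shift along the tool's x, y, z in mm, then the opening in per cent of the stroke, from 0 (shut) to 100 (fully open). In form: [[[rx, ry, rz], [x, y, z], gripper], ...]. A call has 1 to 20 rows; each row is the pose to reach, as a shift and turn from the pose commanded when the call began, along the tool's axes at that moment; what a row does not reach only later rows make up. A row lasts 1/8 s, in which the tool goes at most 62.5 mm and 10.7 degrees, less where a joint would pass 70% of its speed; a pose out of reach is approached as far as the arm can. A call with a gripper value outside its range is refused whole. The fingers move at their own pace and stop on an object; "force" is the grip in N (left out, the last holds). Time passes only in rows, so rows that repeat a pose let the fingers close. It gives the time, the measured TCP pose, the force and the opening at its end, in the units of the state.
- r.get_obs(): the state, without advancing time (a new reading comes with each control period).
- r.grab_frame(name): name is "scene" or "top" or "wrist"; returns the picture (480x640x3 uint8, red, green, blue); there is no depth.
- r.camera_model(name): a dict with "fx", "fy", "cx", "cy" (pixels), "eye" and "attitude" of the camera in the world. Camera axes: x right, y down, z forward; pixel columns grow to the right and rows downward; lengths in m; the calibration is good to about 2 mm. A picture is of the moment at which its call begins: read the wrist's pose just before it. camera_model takes no time and is no camera call; for the wrist camera it gives the pose at the moment of the call.
- r.finish_job(): hands the job in, once; it reports no verdict.
Trained networks look in the newest picture that a camera, given by its name, has taken for a name from the list of things; names that differ only in an ending like _2 or _b are one class to them, and where a whole thing is asked for, a point or a joint stands for the part that bears it (a point fixed in the world has none). Each returns a list of dicts, best first, with "conf" (0 to 1); they miss things now and then, are a little off and sometimes report something else, mostly with a low value. They report only what shows in the picture. A call takes as long as a camera call.
- r.outline_of(camera, label): "mask" (480x640 bool, what is visible of it) and "at" ([column, row] in pixels, amid what is visible of it).
- r.mark_of(camera, label): "at" ([column, row] in pixels: a listed point, or the origin of a listed thing).
The state is a dict: "clock": time; "joints": joint angles; "joint_vel": joint speeds; "tau": joint torques, N m; "eef_pos": TCP position; "tool_rot": TCP orientation; "ft_force": force on the tool from outside, world axes, zero at the start; "wrist_torque": the same for the moment, N m; "opening": finger opening in m.
Only numpy, scipy, OpenCV 4.12 (cv2) and the standard library are available. Lean on these libraries where they do the work, as an engineer would, in place of code of your own. Each camera call takes 0.05 s, during which the arm holds its last target.

### The job

Load the tube rotator: turn its rotor between the centres until the orange stripe on the black barrel faces straight up, then slide the orange lock grip towards the rotor to its end stop so that the pin locks the rotor. Then lay the red-capped tube lengthwise in the rotor's two saddles, leaving the blue-capped tube in its cradle and the other things where they are.

Things in the scene. Friction and masses are not known exactly. Their poses are not given: they have to be found in the camera images.
- rotator: Tube rotator, fixed: white base 84 x 350 x 12 mm; blue headstock (x +-28, y -185 to -127 mm, top 111, rails to 120) and tailstock (x +-22, y 122 to 144, top 109). Origin on the worktop below the rotor; local y is the rotor's axis, from headstock to tailstock, x points across it away from the robot, z up. The rotor's axis lies 95 mm high.
- rotor (a joint): Angle of the rotor between its centres (rad): 0 when the orange stripe, the disc's notch and the saddles face straight up; positive when tipped towards the robot (rotator's -x). Turns against a light friction of 0.06 N m and stays where left. Its metal index disc, 36 mm radius, lies at rotator y -121 to -111 mm, with one open notch in the rim in line with the stripe.
- rotor_barrel (a point): Middle of the ribbed black barrel, on the rotor's axis. Barrel 44 mm diameter, 68 mm long, with an orange stripe 5 mm wide along it; made to be gripped and turned. The point's z axis points to the stripe, y along the rotor's axis.
- rotor_seat (a point): Where a tube's middle lies when it rests in the rotor's two grey 45-degree V saddles: 30 mm from the rotor's axis on the stripe's side (125 mm high with stripe up). y along the saddles, z out of them. Saddles 10 mm thick, 42 mm either side of this point, open to about 34 mm, edges 5 mm above the tube's axis; between them only the 18 mm shaft, so free for fingers.
- lock (a joint): Travel of the lock slide on the headstock (m): 0 drawn back, 0.030 at its end stop, locked. Slides along the rotator's +y, towards the rotor, against about 1.5 N and stays where left. Its round-nosed 8 mm pin passes the disc only through the notch, with the stripe up within about 5 degrees; otherwise it stops against the disc at about 0.016.
- lock_grip (a point): Middle of the orange lock grip, a fin 14 mm across (x), 20 mm along the slide (y), standing from 127 to 159 mm above the worktop; this point is at 147 mm. It moves with the slide.
- tube_red: Closed glass test tube with a red cap, lying down, round, 18 mm body diameter (cap 20 mm), 127 mm long, 22 g. Origin at the round bottom end; its z axis runs along the tube to the cap.
- tube_red_mid (a point): Middle of the red-capped tube's length, on its axis (61 mm from the bottom); 42 mm above the worktop as it lies in its cradle.
- tube_blue: The same tube with a blue cap, lying in the other cradle; not to be moved. Origin at the round bottom end, z axis along the tube to the cap.
- cradle_a: White cradle fixed on the worktop, base 44 x 112 x 8 mm, with two V saddles at y +-42 mm, free between them for fingers; a tube lies in it along its y axis, its axis 42 mm above the worktop. Origin under its middle.
- cradle_b: A second cradle, the same; which cradle stands left or right varies. (Room: the worktop ends at about y = -0.06 m; to its right, beyond x 0.45 m and y -0.2 m, stands a tall incubator, higher than the worktop: swing round it. A white centrifuge about 130 mm high stands behind the rotator, x over 0.73 m: do not lean the hand into it.)
- timer: White timer, 70 x 64 x 17 mm, loose bystander at the left. Origin under its middle.

How it is judged:
On the way, in this order (a step that is already met when the one before it is completed fails the run):
1. the rotor's orange stripe faces up within 7 degrees (value of joint rotor between -0.12 and 0.12 rad), for 0.2 s.
2. the lock grip is at its end stop with the stripe up (all of step 1 and value of joint lock above 0.027 m), for 0.2 s.
3. the red-capped tube lies in the rotor's saddles (distance between tube_red_mid and rotor_seat below 0.017 m and angle between the z axis of tube_red and the y axis of rotor_seat, either way round below 0.1 rad), for 0.2 s.
At the end, for the whole second after the job is handed in: Stripe up within 7 degrees; lock within 3 mm of its end stop; red-capped tube released, at rest, down in both rotor saddles, cap either way: middle within 17 mm of the seat point, 5 mm sideways and in height, axis within 6 degrees of the rotor's (all of step 2 and all of step 3 and x of tube_red_mid in the frame of rotor_seat between -0.005 and 0.005 m and z of tube_red_mid in the frame of rotor_seat below 0.005 m and linear speed of tube_red below 0.02 m/s); the robot touches nothing.
It fails at once if the blue-capped tube is moved by more than 20 mm (distance of tube_blue from where it was at the start of the episode above 0.02 m).
It fails at once if the timer is moved by more than 20 mm (distance of timer from where it was at the start of the episode above 0.02 m).
It also fails if it takes over 70 s, if anything falls off the work surface, if the arm or the gripper's body presses on something with over 40 N, if the wrist force passes 120 N, or if a joint passes its speed limit or range.

## Working session

There is one attempt and no reset: what is moved stays moved. The work goes in short steps, Python scripts to look and compute and a tool call to move; the robot and the scene stay as the last step left them, time stands still between calls to the robot, and variables do not carry over. Pictures are saved under pics/ and viewed, and the job is handed in when it is done.

Besides the shell and the picture viewer there is one more tool, called after "Call:" as name([rows], argument=value, ...), one row to a line, values as JSON. play_rows: Moves the arm, as the interface text tells. Its arguments: {"type":"object","properties":{"series":{"type":"array","items":{"type":"array"}},"force":{"type":"number"}},"required":["series"]}

```bash
ls; mkdir -p pics; python3 - <<'E'
from cell import r
import cv2
print(r.get_obs())
for n in ("scene","top"):
    f=r.grab_frame(n); cv2.imwrite(f"pics/{n}0.png",f[:,:,::-1]); print(n,r.camera_model(n))
    for l in ("rotator","rotor_barrel","rotor_seat","lock_grip","tube_red_mid","tube_red","tube_blue","cradle_a"):
        print(l,[(d['at'],round(d['conf'],2)) for d in r.mark_of(n,l)])
E
```

```text
pics
{'clock': 0.0, 'joints': array([-1.33548944,  0.59209227,  0.04828541,  1.60981671, -0.03330225,
        0.94270102, -0.03369905]), 'joint_vel': array([ 1.29687806e-03, -9.23635798e-04, -2.35096491e-05, -5.09838875e-04,
       -1.40553387e-03, -1.15812142e-04, -1.61479186e-03]), 'tau': array([-5.87052891e-04, -5.48685730e+01,  1.54652808e+00, -1.98118579e+01,
        9.36756172e-03,  8.89368122e-03,  8.69319081e-06]), 'eef_pos': array([0.23383625, 0.68540595, 0.23816201]), 'tool_rot': array([-0.51398103, -3.09900799,  0.00345361]), 'ft_force': array([-0.19794178,  0.56393359,  0.66827745]), 'wrist_torque': array([-0.02189568,  0.00196709,  0.02948092]), 'opening': 0.0855521388205965}
scene {'fx': 465.7221421976248, 'fy': 465.7221421976248, 'cx': 316.52970113266883, 'cy': 246.5959105881871, 'eye': array([ 0.07903102, -0.27482626,  0.68457715]), 'attitude': array([-2.14276633,  0.84211743, -0.39487662])}
rotator [([340.5, 283.5], 0.77), ([363.8, 264.3], 0.16)]
rotor_barrel [([366.2, 266.9], 0.91), ([320.8, 321.2], 0.65)]
rotor_seat [([313.1, 241.8], 0.7)]
lock_grip [([409.7, 269.8], 0.6)]
tube_red_mid [([274.9, 284.4], 0.91), ([256.3, 270.7], 0.22)]
tube_red [([257.4, 270.7], 0.85)]
tube_blue [([317.7, 324.2], 0.97)]
cradle_a [([272.8, 295.2], 0.91), ([345.2, 358.5], 0.83)]
top {'fx': 478.6772143462938, 'fy': 478.6772143462938, 'cx': 325.08952337123003, 'cy': 240.46761646037044, 'eye': array([0.47987954, 0.23418562, 1.00822725]), 'attitude': array([-2.21408123,  2.15102931, -0.10505429])}
rotator [([339.2, 230.2], 0.78)]
rotor_barrel [([375.3, 228.0], 0.66)]
rotor_seat [([317.2, 238.9], 0.7), ([312.1, 289.9], 0.46)]
lock_grip [([428.1, 229.7], 0.69)]
tube_red_mid [([314.1, 290.7], 0.92)]
tube_red [([282.2, 288.2], 0.88)]
tube_blue [([375.8, 294.5], 0.65)]
cradle_a [([406.5, 292.7], 0.9), ([312.1, 291.2], 0.82), ([375.1, 229.4], 0.4)]
```

View pics/scene0.png

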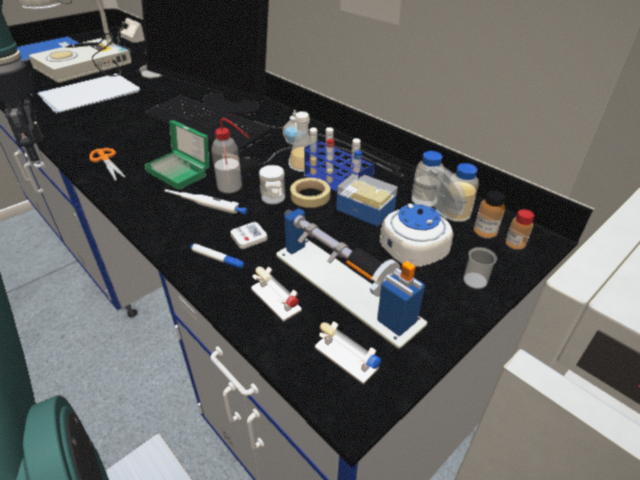

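View pics/top0.png

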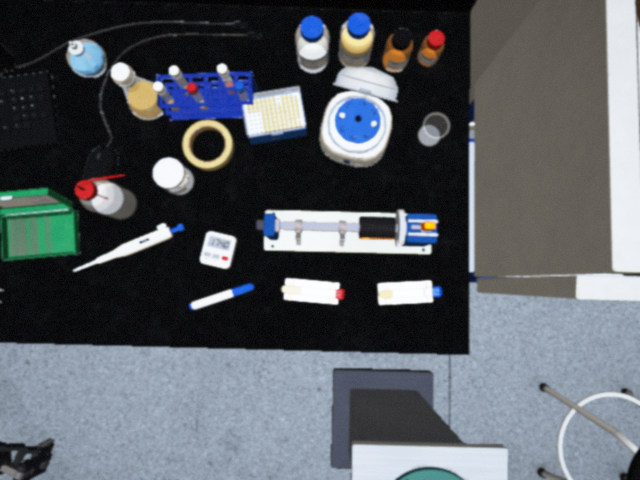

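```bash
cat > h.py <<'E'
import numpy as np, cv2
from scipy.spatial.transform import Rotation as R
from cell import r
def ray(cam,px):
    m=r.camera_model(cam); d=np.array([(px[0]-m['cx'])/m['fx'],(px[1]-m['cy'])/m['fy'],1.])
    return np.array(m['eye']),R.from_rotvec(m['attitude']).apply(d)
def atz(cam,px,z):
    e,d=ray(cam,px); return e+d*(z-e[2])/d[2]
def proj(cam,p):
    m=r.camera_model(cam); q=R.from_rotvec(m['attitude']).inv().apply(np.array(p)-m['eye'])
    return np.array([m['fx']*q[...,0]/q[...,2]+m['cx'],m['fy']*q[...,1]/q[...,2]+m['cy']]).T
def tri(pairs):
    A=np.zeros((3,3));b=np.zeros(3)
    for c,px in pairs:
        e,d=ray(c,px);d/=np.linalg.norm(d);P=np.eye(3)-np.outer(d,d);A+=P;b+=P@e
    return np.linalg.solve(A,b)
E
python3 - <<'E'
from h import *
np.set_printoptions(precision=4,suppress=True)
print('origin',atz('top',[339.2,230.2],0.),atz('scene',[340.5,283.5],0))
print('barrel',atz('top',[375.3,228],.095),atz('scene',[366.2,266.9],.095),tri([('top',[375.3,228]),('scene',[366.2,266.9])]))
print('grip',atz('top',[428.1,229.7],.147),atz('scene',[409.7,269.8],.147))
print('seat',tri([('top',[317.2,238.9]),('scene',[313.1,241.8])]))
print('redmid',atz('top',[314.1,290.7],.042),atz('scene',[274.9,284.4],.042))
print('redbot',atz('top',[282.2,288.2],.042),atz('scene',[257.4,270.7],.042))
print('cradles',atz('top',[406.5,292.7],0),atz('top',[312.1,291.2],0),atz('scene',[272.8,295.2],0),atz('scene',[345.2,358.5],0))
print('bluebot',atz('top',[375.8,294.5],.042),atz('scene',[317.7,324.2],.042))
o=r.get_obs();print(R.from_rotvec(o['tool_rot']).as_matrix())
E
```

```text
origin [0.5891 0.1954 0.    ] [0.5895 0.1972 0.    ]
barrel [0.5852 0.1298 0.095 ] [0.5851 0.1301 0.095 ] [0.585  0.1299 0.0952]
grip [0.5789 0.0398 0.147 ] [0.5892 0.0394 0.147 ]
seat [0.5578 0.2425 0.1034]
redmid [0.461  0.2442 0.042 ] [0.4624 0.2536 0.042 ]
redbot [0.4642 0.3083 0.042 ] [0.4613 0.308  0.042 ]
cradles [0.4615 0.0507 0.    ] [0.459  0.2488 0.    ] [0.4648 0.2669 0.    ] [0.4613 0.0584 0.    ]
bluebot [0.4569 0.1201 0.042 ] [0.4549 0.1232 0.042 ]
[[-0.9464  0.3229  0.    ]
 [ 0.3229  0.9464  0.    ]
 [-0.      0.     -1.    ]]
```

Top view: the rotator's axis runs along world y, with the headstock at the right (col ~428) and the red tube at (314,291). The saddles are tipped towards the robot. I'll refine this with overlays.

```bash
cat > ov.py <<'E'
from h import *
def overlay(cam,img,x0,y0,yaw,th,crop,k,name,lock=0):
    im=img[:,:,::-1].copy()
    x,y,w,h=crop
    im=cv2.resize(im[y:y+h,x:x+w],None,fx=k,fy=k,interpolation=cv2.INTER_CUBIC)
    c,s=np.cos(yaw),np.sin(yaw)
    W=lambda p:np.array([x0+c*p[0]-s*p[1],y0+s*p[0]+c*p[1],p[2]])
    def line(ps,col):
        q=proj(cam,np.array([W(p) for p in ps])); q=((q-[x-.5,y-.5])*k-.5)
        cv2.polylines(im,[np.round(q*8).astype(np.int32)],False,col,1,cv2.LINE_AA,3)
    line([(-.042,-.175,.012),(.042,-.175,.012),(.042,.175,.012),(-.042,.175,.012),(-.042,-.175,.012)],(0,255,0))
    line([(-.028,-.185,.111),(.028,-.185,.111),(.028,-.127,.111),(-.028,-.127,.111),(-.028,-.185,.111)],(255,255,0))
    line([(-.022,.122,.109),(.022,.122,.109),(.022,.144,.109),(-.022,.144,.109),(-.022,.122,.109)],(255,255,0))
    line([(-.007,-.166+lock,.159),(.007,-.166+lock,.159),(.007,-.146+lock,.159),(-.007,-.146+lock,.159),(-.007,-.166+lock,.159)],(255,0,255))
    P=lambda rad,y,off=0:(-rad*np.sin(th)-off*np.cos(th),y,.095+rad*np.cos(th)-off*np.sin(th))
    line([P(.022,-.1),P(.022,-.032)],(0,0,255))
    for yy in (SEAT-.042,SEAT+.042): line([P(.035,yy,-.017),P(.017,yy,0),P(.035,yy,.017)],(0,255,255))
    cv2.imwrite(name,im)
SEAT=.046
E
python3 - <<'E'
from ov import *
t=cv2.imread('pics/top0.png')[:,:,::-1]; s=cv2.imread('pics/scene0.png')[:,:,::-1]
a=(.589,.196,-.03,1.2)
overlay('top',t,*a,(250,190,200,120),4,'pics/ovt1.png')
overlay('scene',s,*a,(240,190,200,160),4,'pics/ovs1.png')
for l in('rotator','lock_grip','rotor_barrel'):
  for c in('top','scene'):
    for d in r.outline_of(c,l)[:1]:
        print(l,c,d['conf'],d['at'],cv2.minAreaRect(np.argwhere(d['mask'])[:,::-1].astype(np.float32)))
E
```

```text
rotator top 0.73 [350.6, 229.3] ((347.0, 231.5), (43.0, 180.0), 90.0)
rotator scene 0.64 [366.3, 281.5] ((354.1308898925781, 269.7416076660156), (179.49371337890625, 75.28741455078125), 34.99201965332031)
lock_grip top 0.65 [427.6, 228.5] ((423.5, 227.0), (10.0, 23.0), 90.0)
lock_grip scene 0.61 [405.6, 276.8] ((407.00006103515625, 273.5000305175781), (20.50609588623047, 21.920310974121094), 45.0)
rotor_barrel top 0.79 [361.9, 226.5] ((342.5, 228.5), (37.0, 125.0), 90.0)
rotor_barrel scene 0.64 [359.6, 261.4] ((345.3653869628906, 250.06649780273438), (108.0676040649414, 39.63774108886719), 35.65532684326172)
```

View pics/ovt1.png

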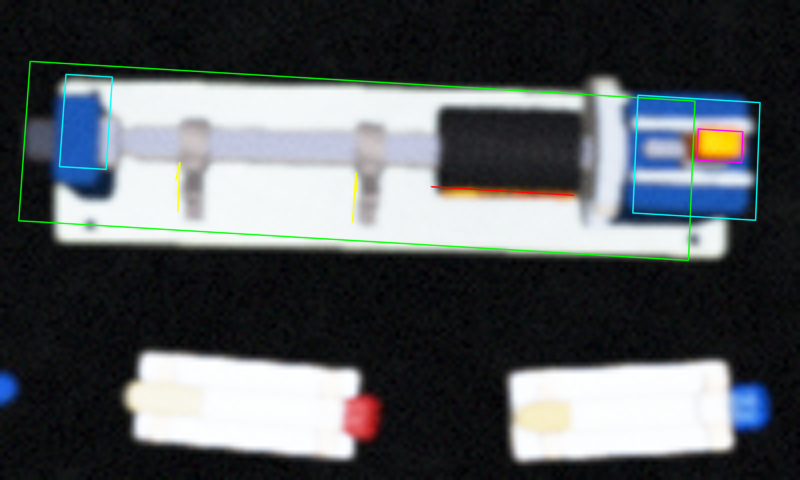

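View pics/ovs1.png

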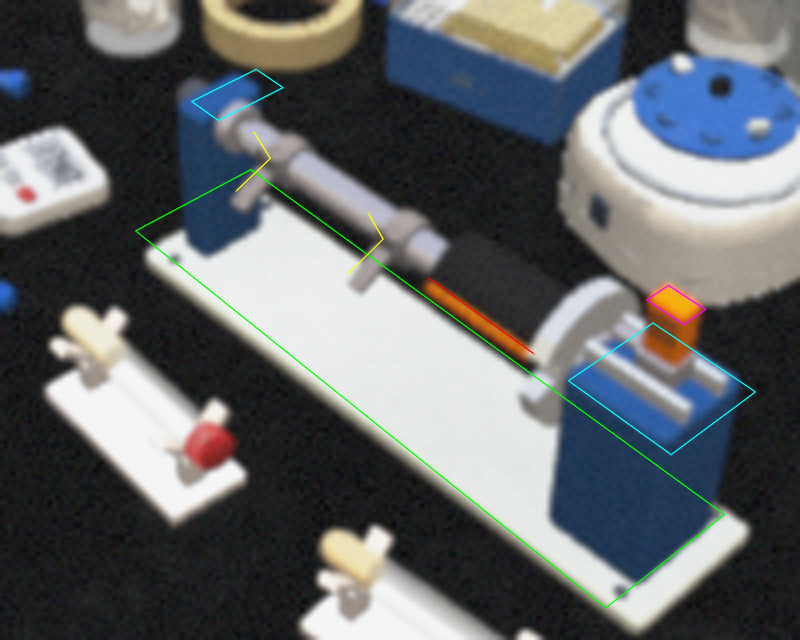

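```bash
sed -i 's/-.175,.012/-.190,.012/g; s/,.175,.012/,.160,.012/g; s/SEAT=.046/SEAT=.044/' ov.py
python3 - <<'E'
from ov import *
t=cv2.imread('pics/top0.png')[:,:,::-1]; s=cv2.imread('pics/scene0.png')[:,:,::-1]
a=(.585,.195,.007,1.35)
overlay('top',t,*a,(250,190,200,120),4,'pics/ovt2.png')
overlay('scene',s,*a,(240,190,200,160),4,'pics/ovs2.png')
E
```

```text
(no output)
```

View pics/ovt2.png

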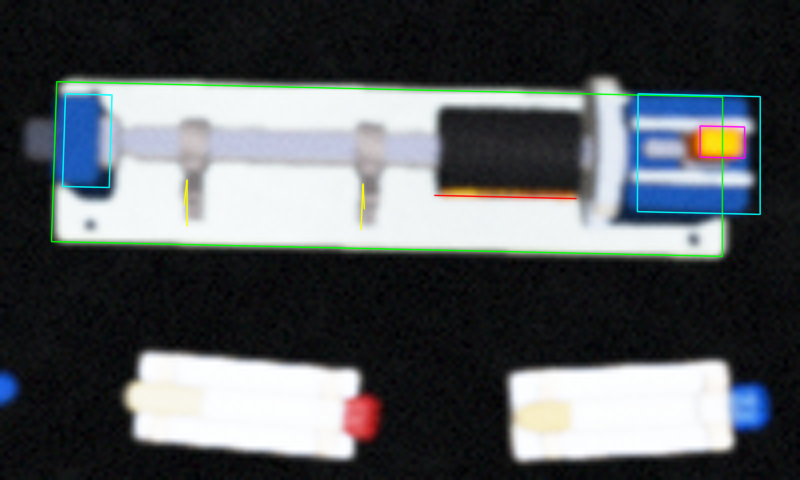

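View pics/ovs2.png

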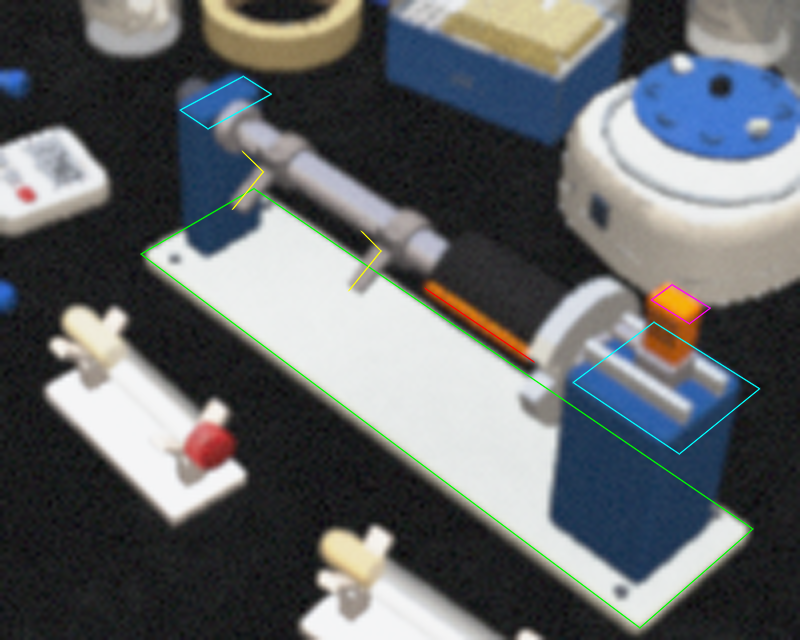

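```bash
cat >> h.py <<'E'
RV=np.array([[0,1,0],[1,0,0],[0,0,-1.]])  # tool x=+y, y=+x, z=down
YAW=.007
def Rt(beta): # tilt about rotor axis (+y)
    return R.from_euler('z',YAW)*R.from_euler('y',beta,degrees=True)*R.from_matrix(RV)
AX=np.array([.585,.130,.095])
def go(pos,Rg,label=''):
    o=r.get_obs(); R0=R.from_rotvec(o['tool_rot'])
    print(label,'turn',np.round((R0.inv()*Rg).as_rotvec(),3),'shift',np.round(R0.inv().apply(np.array(pos)-o['eef_pos'])*1000,1))
def at(beta,d,ax=AX): # TCP with grasp point d m back of the axis
    return ax+Rt(beta).apply([0,0,.011-d])
E
python3 - <<'E'
from h import *
go([.50,.13,.26],Rt(0),'pre')
E
```

```text
pre turn [-0.     0.     1.235] shift [-431.2 -440.5  -20.7]
```

Call:
play_rows([
  [[0, 0, 0.6], [-215, -220, -10], 100],
  [[0, 0, 1.235], [-431, -440, -21], 100],
  [[0, 0, 1.235], [-431, -440, -21], 100],
  [[0, 0, 1.235], [-431, -440, -21], 100],
  [[0, 0, 1.235], [-431, -440, -21], 100],
  [[0, 0, 1.235], [-431, -440, -21], 100],
  [[0, 0, 1.235], [-431, -440, -21], 100],
  [[0, 0, 1.235], [-431, -440, -21], 100],
  [[0, 0, 1.235], [-431, -440, -21], 100],
  [[0, 0, 1.235], [-431, -440, -21], 100],
  [[0, 0, 1.235], [-431, -440, -21], 100],
  [[0, 0, 1.235], [-431, -440, -21], 100],
  [[0, 0, 1.235], [-431, -440, -21], 100],
  [[0, 0, 1.235], [-431, -440, -21], 100],
])

```text
clock: 2.95
eef_pos: [0.4994, 0.1322, 0.2602]
tool_rot: [-2.21, -2.232, 0.0]
ft_force: [-0.2, 0.2, 0.4]
opening: 0.0848
```

```bash
python3 - <<'E'
from h import *
o=r.get_obs();print(o['clock'],o['joints'],o['eef_pos'])
go(at(-45,.11),Rt(-45),'pregrasp')
f=r.grab_frame('wrist');cv2.imwrite('pics/w1.png',f[:,:,::-1])
E
```

```text
2.95 [-0.71395013  0.3289687   0.46949196  2.0681868  -0.20804177  0.78916399
 -0.10860489] [0.49937325 0.1321545  0.26016003]
pregrasp turn [-0.786 -0.002  0.003] shift [-2.8 15.6 95.1]
```

View pics/w1.png

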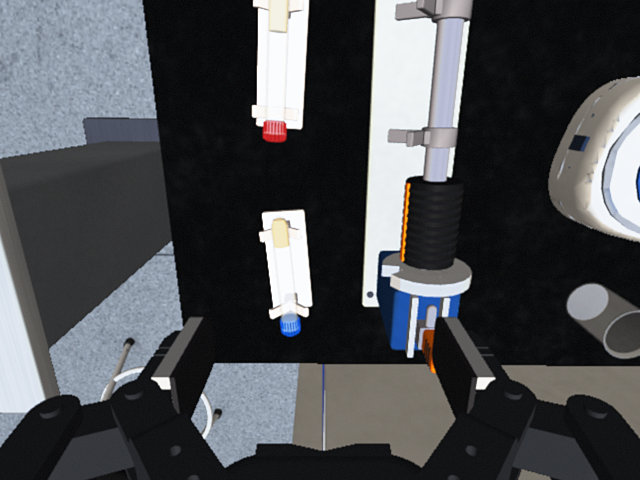

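The wrist view shows the barrel at (432,220), with the stripe on its robot side and the red tube upper left. Next I tilt and descend to the pregrasp.

Call:
play_rows([
  [[-0.18, 0, 0], [-1, 0, 10], 100],
  [[-0.36, 0, 0], [-2, 0, 20], 100],
  [[-0.54, 0, 0], [-3, 5, 40], 100],
  [[-0.72, 0, 0], [-3, 10, 60], 100],
  [[-0.785, 0, 0], [-3, 16, 80], 100],
  [[-0.785, 0, 0], [-3, 16, 95], 100],
  [[-0.785, 0, 0], [-3, 16, 95], 100],
  [[-0.785, 0, 0], [-3, 16, 95], 100],
])

```text
clock: 4.0
eef_pos: [0.5044, 0.0802, 0.1929]
tool_rot: [1.884, 1.813, 0.259]
ft_force: [0.7, -0.6, -1.4]
opening: 0.0855
```

```bash
python3 - <<'E'
from h import *
o=r.get_obs();print(o['clock'],o['joints'],o['eef_pos'])
go(at(-45,.11),Rt(-45),'pregrasp')
f=r.grab_frame('wrist');cv2.imwrite('pics/w2.png',f[:,:,::-1])
print(proj('wrist',AX),[(d['at'],d['conf']) for d in r.mark_of('wrist','rotor_barrel')])
go(at(-45,.0),Rt(-45),'grasp')
E
```

```text
4.0 [-0.71992881  0.36450812  0.27460477  2.41564483  1.49434456  0.33489597
 -1.94833092] [0.50438597 0.08021435 0.19294536]
pregrasp turn [-0.282  0.227  0.047] shift [54.8 -3.1 17.7]
[368.66819371 123.53605376] [([362.9, 117.7], 0.57)]
grasp turn [-0.286  0.226  0.05 ] shift [ 77.9  30.  120.2]
```

View pics/w2.png

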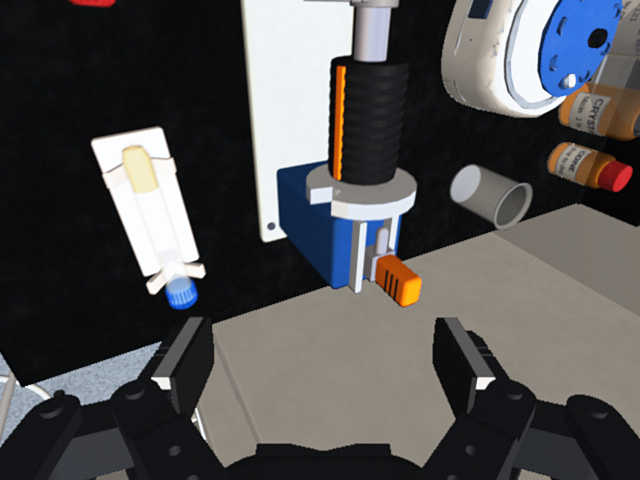

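Tilting towards the robot runs into a wrist singularity (j6 is small). I'll return to vertical and turn the rotor in two grasps, leaning away each time.

```bash
python3 - <<'E'
from h import *
go([.54,.13,.23],Rt(0),'v')
E
```

```text
v turn [ 0.496  0.23  -0.041] shift [ 43.4  51.5 -26.5]
```

Call:
play_rows([
  [[0.17, 0.08, 0], [10, 12, -20], 100],
  [[0.33, 0.15, -0.02], [25, 30, -27], 100],
  [[0.496, 0.23, -0.04], [43, 51, -27], 100],
  [[0.496, 0.23, -0.04], [43, 51, -27], 100],
  [[0.496, 0.23, -0.04], [43, 51, -27], 100],
  [[0.496, 0.23, -0.04], [43, 51, -27], 100],
  [[0.496, 0.23, -0.04], [43, 51, -27], 100],
])

```text
clock: 4.97
eef_pos: [0.5421, 0.1273, 0.2322]
tool_rot: [2.222, 2.22, 0.009]
ft_force: [0.3, -0.1, 0.7]
opening: 0.0853
```

```bash
python3 - <<'E'
from h import *
o=r.get_obs();print(o['clock'],o['joints'],o['eef_pos'],o['tool_rot'])
f=r.grab_frame('wrist');cv2.imwrite('pics/w3.png',f[:,:,::-1])
print(proj('wrist',AX),[(d['at'],d['conf']) for d in r.mark_of('wrist','rotor_barrel')])
for l in ('lock_grip','tube_red_mid','rotor_seat'):
    for z in (.095,.147,.042):
        print(l,z,[(np.round(atz('wrist',d['at'],z)[:2],4),d['conf']) for d in r.mark_of('wrist',l)[:2]])
go(at(-8,.06),Rt(-8),'pre')
go(at(-8,.0),Rt(-8),'grasp')
E
```

```text
4.975 [-0.13103476  0.39650486 -0.23618065  1.99323725  0.12928516  0.76049468
 -0.44392028] [0.54206733 0.12727667 0.23218184] [2.22188731 2.2196584  0.00875527]
[383.5877498  226.00049262] [([381.7, 222.9], 0.87)]
lock_grip 0.095 [(array([0.5952, 0.0035]), 0.56)]
lock_grip 0.147 [(array([0.5841, 0.0444]), 0.56)]
lock_grip 0.042 [(array([ 0.6065, -0.0375]), 0.56)]
tube_red_mid 0.095 [(array([0.4687, 0.2473]), 0.84)]
tube_red_mid 0.147 [(array([0.4823, 0.2407]), 0.84)]
tube_red_mid 0.042 [(array([0.4555, 0.2537]), 0.84)]
rotor_seat 0.095 []
rotor_seat 0.147 []
rotor_seat 0.042 []
pre turn [-0.137 -0.001 -0.004] shift [ 0.9 38.  88.2]
grasp turn [-0.137 -0.001 -0.004] shift [  0.9  46.2 147.7]
```

View pics/w3.png

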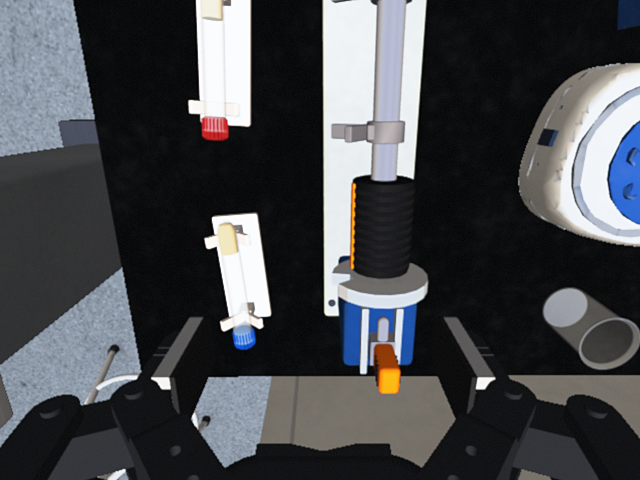

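Call:
play_rows([
  [[-0.137, 0, 0], [1, 38, 50], 100],
  [[-0.137, 0, 0], [1, 39, 90], 100],
  [[-0.137, 0, 0], [1, 43, 120], 100],
  [[-0.137, 0, 0], [1, 46, 148], 100],
  [[-0.137, 0, 0], [1, 46, 148], 100],
  [[-0.137, 0, 0], [1, 46, 148], 100],
  [[-0.137, 0, 0], [1, 46, 148], 30],
  [[-0.137, 0, 0], [1, 46, 148], 30],
  [[-0.137, 0, 0], [1, 46, 148], 30],
  [[-0.137, 0, 0], [1, 46, 148], 30],
  [[-0.137, 0, 0], [1, 46, 148], 30],
  [[-0.137, 0, 0], [1, 46, 148], 30],
  [[-0.137, 0, 0], [1, 46, 148], 30],
], force=40)

```text
clock: 7.15
eef_pos: [0.5871, 0.1297, 0.0849]
tool_rot: [2.146, 2.151, 0.154]
ft_force: [-1.3, -0.7, 5.1]
opening: 0.0428
```

```bash
python3 - <<'E'
from h import *
o=r.get_obs();print(o['joints'],o['eef_pos']-at(-8,0),o['ft_force'],o['opening'])
for b in (0,10,20,30,34): go(at(b,0),Rt(b),b)
E
```

```text
[-0.24502947  0.61756191 -0.09483805  2.08332991  0.31201264  0.32216226
 -0.60673761] [ 0.00058983 -0.0002641   0.00080851] [-1.30052076 -0.67310676  5.09099235] 0.04281195266884254
0 turn [ 0.141 -0.001 -0.005] shift [ 0.3 -2.2  0.6]
10 turn [ 0.316 -0.002 -0.005] shift [ 0.2 -4.1  0.2]
20 turn [ 0.49  -0.002 -0.004] shift [ 0.2 -5.9 -0.6]
30 turn [ 0.665 -0.002 -0.004] shift [ 0.2 -7.5 -1.6]
34 turn [ 0.735 -0.002 -0.004] shift [ 0.2 -8.1 -2.1]
```

Call:
play_rows([
  [[0.14, 0, 0], [0, -2, 0.5], 30],
  [[0.28, 0, 0], [0, -3.7, 0.3], 30],
  [[0.42, 0, 0], [0, -5, -0.2], 30],
  [[0.56, 0, 0], [0, -6.5, -1], 30],
  [[0.7, 0, 0], [0, -8, -1.8], 30],
  [[0.735, 0, 0], [0, -8, -2], 30],
  [[0.735, 0, 0], [0, -8, -2], 30],
  [[0.735, 0, 0], [0, -8, -2], 30],
])

```text
clock: 8.15
eef_pos: [0.58, 0.1298, 0.0866]
tool_rot: [-1.881, -1.885, 0.574]
ft_force: [1.4, -0.9, 7.5]
opening: 0.0427
```

```bash
python3 - <<'E'
from h import *
o=r.get_obs();print(o['joints'],o['eef_pos']-at(34,0),o['ft_force'],o['opening'])
go(at(34,0),Rt(34),0)
f=r.grab_frame('scene');cv2.imwrite('pics/s4.png',cv2.resize(f[190:350,240:440,::-1],None,fx=4,fy=4,interpolation=cv2.INTER_CUBIC))
E
```

```text
[-0.03434731  0.87927918 -0.32420315  1.60944131  0.07517587  1.25468196
 -0.36101984] [ 0.00110951 -0.00019099  0.00072064] [ 1.41690685 -0.92975851  7.47328173] 0.04269932237717374
0 turn [ 0.    -0.004 -0.004] shift [ 0.2 -0.5  1.2]
```

View pics/s4.png

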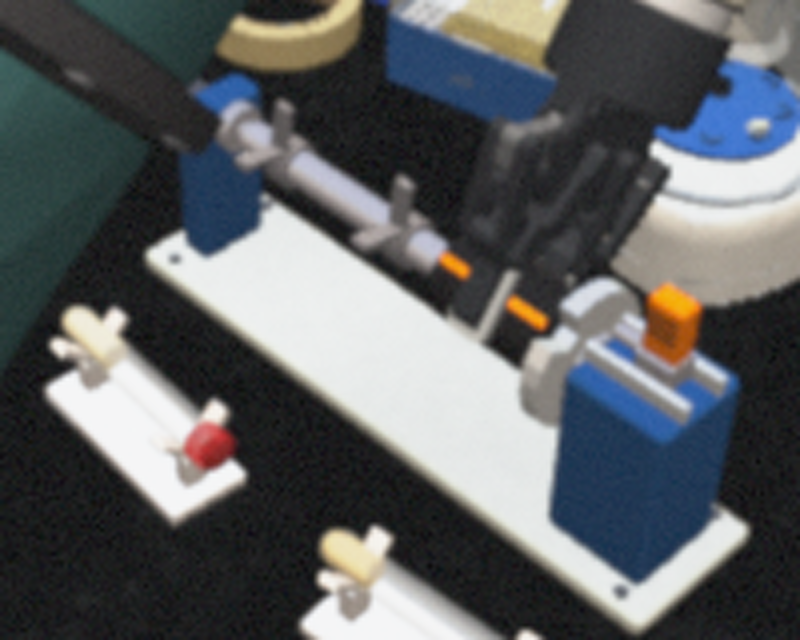

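Call:
play_rows([
  [[0, 0, 0], [0, 0, 0], 100],
  [[0, 0, 0], [0, 0, 0], 100],
  [[0, 0, 0], [0, 0, 0], 100],
  [[0, 0, 0], [0, 0, 0], 100],
  [[-0.15, 0, 0], [0, 1.5, 0.5], 100],
  [[-0.3, 0, 0], [0, 3, 1], 100],
  [[-0.45, 0, 0], [0, 4.8, 1], 100],
  [[-0.6, 0, 0], [0, 6, 1], 100],
  [[-0.735, 0, 0], [0, 7.5, 0], 100],
  [[-0.735, 0, 0], [0, 7.5, 0], 100],
  [[-0.735, 0, 0], [0, 7.5, 0], 100],
])

```text
clock: 9.57
eef_pos: [0.586, 0.1301, 0.0807]
tool_rot: [2.147, 2.152, 0.152]
ft_force: [-0.0, 0.7, 0.7]
opening: 0.0854
```

```bash
python3 - <<'E'
from h import *
o=r.get_obs();print(o['joints'],o['eef_pos']-at(-8,0),o['ft_force'],o['opening'])
f=r.grab_frame('wrist');cv2.imwrite('pics/w5.png',f[:,:,::-1])
f=r.grab_frame('scene');cv2.imwrite('pics/s5.png',f[:,:,::-1])
for th in (.5,.6,.7):
    from ov import overlay
    overlay('scene',f,.585,.196,.007,th,(290,210,120,90),6,f'pics/ovs5_{int(th*10)}.png')
E
```

```text
[-0.23404577  0.62450814 -0.11133395  2.08559164  0.34875337  0.31858815
 -0.64314954] [-5.64700847e-04  5.57700741e-05 -3.41258463e-03] [-0.01116892  0.73630394  0.66189277] 0.08543165647508594
```

View pics/ovs5_6.png

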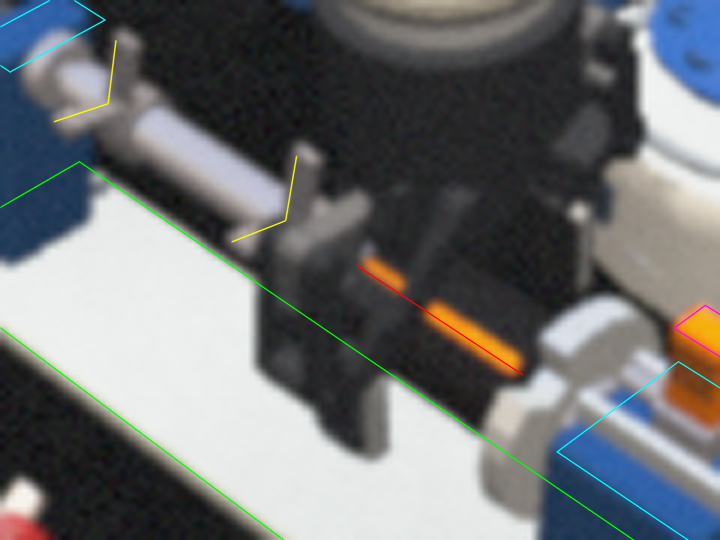

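View pics/w5.png

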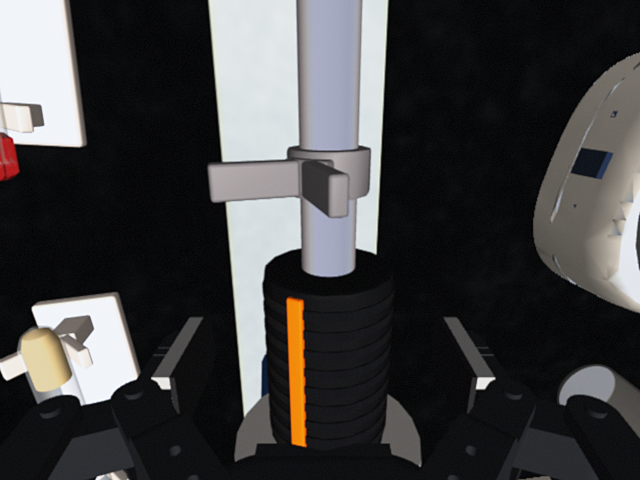

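```bash
python3 - <<'E'
from h import *
f=r.grab_frame('wrist'); im=f.astype(int)
m=(im[...,0]>200)&(im[...,1]>80)&(im[...,1]<180)&(im[...,2]<80)
n,lab,st,ce=cv2.connectedComponentsWithStats(m.astype(np.uint8)); i=1+np.argmax(st[1:,4]);print(st[i],ce[i])
rows=[310,350,400,430]
c=[np.mean(np.where(lab[v]==i)[0]) for v in rows];print(c)
def meas(dx):
  out=[]
  for u,v in zip(c,rows):
    e,d=ray('wrist',[u,v]); e2=np.array([e[0]-.585-dx,e[2]-.095]);d2=np.array([d[0],d[2]])
    a=d2@d2;b=2*e2@d2;cc=e2@e2-.022**2
    t=(-b-np.sqrt(b*b-4*a*cc))/(2*a); p=e2+t*d2; out.append(np.degrees(np.arctan2(-p[0],p[1])))
  return np.round(out,1)
for dx in(-.002,0,.002):print(dx,meas(dx))
for l in range(240,460,40):
    pass
# barrel silhouette centre at row 400
for v in (340,400):
    row=f[v].astype(int).sum(1); print(v,[int(x) for x in np.where(np.abs(np.diff(row))>60)[0]])
for v in (340,400):
    for dx in (0,):
        # predicted silhouette via sampling
        a=np.linspace(-np.pi,np.pi,361); ys=np.linspace(.09,.17,81)
        A,Y=np.meshgrid(a,ys); P=np.stack([.585+.022*np.sin(A),Y,.095+.022*np.cos(A)],-1).reshape(-1,3)
        q=proj('wrist',P); s=q[np.abs(q[:,1]-v)<1.5]; print(v,s[:,0].min(),s[:,0].max())
E
```

```text
[ 284  298   20  148 2134] [293.65182755 369.47703843]
[np.float64(291.5), np.float64(292.5), np.float64(295.0), np.float64(295.5)]
-0.002 [29.3 29.5 28.5 28.9]
0 [35.3 35.5 34.5 34.8]
0.002 [41.7 41.9 40.8 41.2]
340 [15, 16, 17, 18, 19, 57, 58, 82, 83, 124, 125, 126, 129, 130, 173, 174, 189, 190, 234, 235, 236, 261, 262, 263, 284, 285, 300, 301, 455, 456, 470, 471]
400 [32, 33, 43, 44, 78, 79, 82, 103, 104, 105, 106, 107, 239, 240, 241, 255, 256, 257, 265, 266, 286, 287, 302, 303, 384, 385, 394, 395, 396, 468, 557, 558, 565, 566, 567, 600, 601, 602, 605, 606]
340 262.74138524220143 389.1980723559031
400 266.22907920405044 385.2467797827104
```

Stripe at 35°, and the barrel outline matches the prediction, so the axis position is right. Gripping and turning +35°.

Call:
play_rows([
  [[0, 0, 0], [0, 0, -2], 30],
  [[0, 0, 0], [0, 0, -3], 30],
  [[0, 0, 0], [0, 0, -3], 30],
  [[0, 0, 0], [0, 0, -3], 30],
  [[0, 0, 0], [0, 0, -3], 30],
  [[0, 0, 0], [0, 0, -3], 30],
  [[0, 0, 0], [0, 0, -3], 30],
  [[0.15, 0, 0], [0, -1.8, -3], 30],
  [[0.3, 0, 0], [0, -3.5, -3.3], 30],
  [[0.45, 0, 0], [0, -5, -4], 30],
  [[0.61, 0, 0], [0, -6.5, -4.8], 30],
  [[0.61, 0, 0], [0, -6.5, -4.8], 30],
  [[0.61, 0, 0], [0, -6.5, -4.8], 30],
  [[0.61, 0, 0], [0, -6.5, -4.8], 30],
], force=40)

```text
clock: 11.48
eef_pos: [0.5809, 0.1295, 0.0856]
tool_rot: [-1.961, -1.964, 0.463]
ft_force: [7.1, -1.8, 7.0]
opening: 0.0429
```

```bash
python3 - <<'E'
from h import *
from ov import overlay
o=r.get_obs();print(o['joints'],o['eef_pos']-at(27,0),o['ft_force'],o['opening'])
go(at(27,0),Rt(27))
f=r.grab_frame('wrist'); im=f.astype(int);cv2.imwrite('pics/w6.png',f[:,:,::-1])
m=(im[...,0]>180)&(im[...,1]>70)&(im[...,1]<190)&(im[...,2]<90)
n,lab,st,ce=cv2.connectedComponentsWithStats(m.astype(np.uint8)); i=1+np.argmax(st[1:,4]);print(st[i],ce[i])
for v in range(st[i][1]+8,st[i][1]+st[i][3]-8,25):
    w=np.where(lab[v]==i)[0]; u=w.mean()
    e,d=ray('wrist',[u,v]); e2=np.array([e[0]-.585,e[2]-.095]);d2=np.array([d[0],d[2]])
    a=d2@d2;b=2*e2@d2;cc=e2@e2-.022**2
    t=(-b-np.sqrt(b*b-4*a*cc))/(2*a); p=e2+t*d2; print(len(w),np.degrees(np.arctan2(-p[0],p[1])))
f=r.grab_frame('scene')
overlay('scene',f,.585,.196,.007,0,(290,210,120,90),6,'pics/ovs6.png')
E
```

```text
[-0.01963892  0.82785025 -0.35191088  1.68819958  0.12741186  1.11017555
 -0.40288724] [ 0.0008508  -0.00044985  0.00042648] [ 7.07049023 -1.75157641  7.04636986] 0.042877782237483585
 turn [ 0.007 -0.004 -0.004] shift [ 0.5 -0.6  0.8]
[ 283  291   19  155 2104] [292.22956274 366.00237643]
15 -3.9659342288998682
13 -3.512616347287472
12 -3.5279185692705637
14 -4.226095941412908
13 -4.003485011809372
13 -4.259207768363591
```

View pics/w6.png

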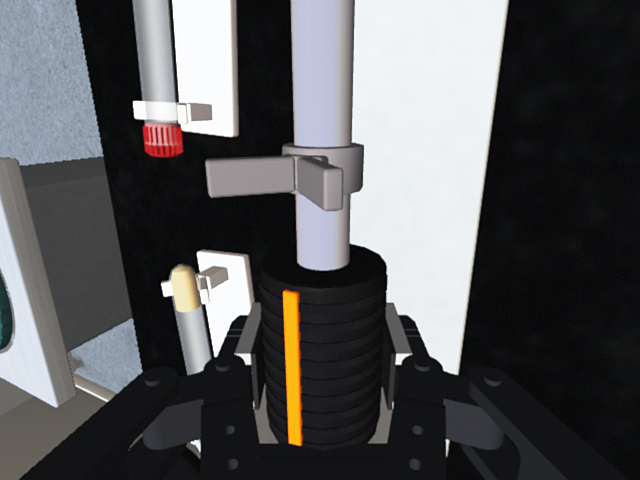

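View pics/ovs6.png

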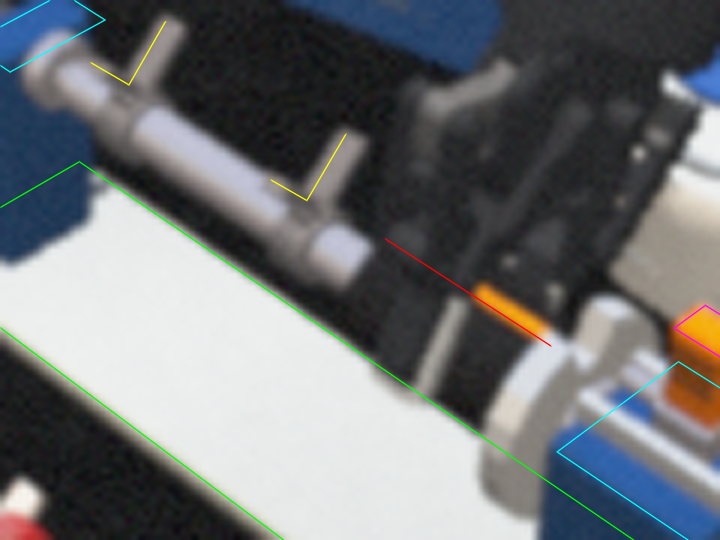

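Estimate is about -4°, with a degree or so of uncertainty. I'll release, back off, and measure from straight above.

Call:
play_rows([
  [[0, 0, 0], [0, 0, 0], 100],
  [[0, 0, 0], [0, 0, 0], 100],
  [[0, 0, 0], [0, 0, 0], 100],
  [[0, 0, 0], [0, 0, -40], 100],
  [[0, 0, 0], [0, 0, -80], 100],
  [[-0.17, 0, 0], [0, -20, -120], 100],
  [[-0.33, 0, 0], [0, -50, -145], 100],
  [[-0.465, 0, 0], [0, -80, -140], 100],
  [[-0.465, 0, 0], [0, -80, -140], 100],
  [[-0.465, 0, 0], [0, -80, -140], 100],
])

```text
clock: 12.82
eef_pos: [0.5695, 0.1295, 0.2455]
tool_rot: [-2.215, -2.221, 0.005]
ft_force: [0.3, 0.1, 0.1]
opening: 0.0854
```

```bash
python3 - <<'E'
from h import *
from ov import overlay
o=r.get_obs();print(o['clock'],o['joints'],o['eef_pos'],o['ft_force'],o['opening'])
f=r.grab_frame('wrist'); cv2.imwrite('pics/w7.png',f[:,:,::-1])
t=r.grab_frame('top')
overlay('wrist',f,.585,.197,.007,0,(220,0,300,480),1.25,'pics/ovw7.png')
overlay('top',t,.585,.197,.007,0,(250,190,200,120),4,'pics/ovt7.png')
E
```

```text
12.825 [-0.03099269  0.42931385 -0.36222603  1.91246425  0.19582402  0.8388882
 -0.49243573] [0.56949592 0.1294693  0.24548243] [0.33491772 0.12596862 0.09850018] 0.08538380673107576
```

View pics/w7.png

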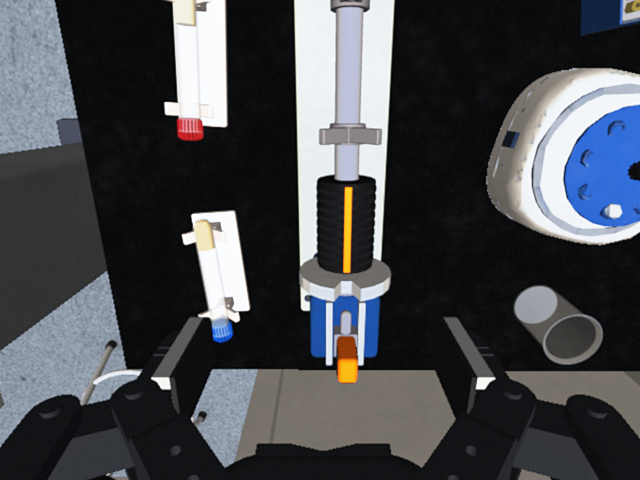

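View pics/ovt7.png

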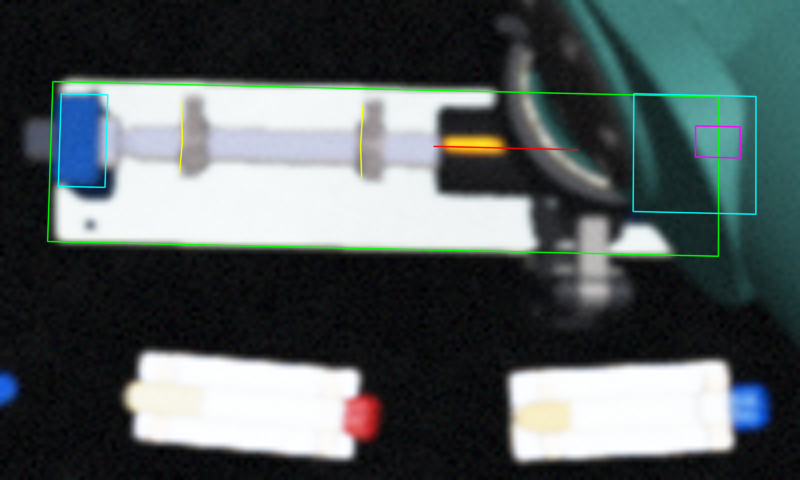

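```bash
python3 - <<'E'
from h import *
from scipy.optimize import least_squares
f=r.grab_frame('wrist'); im=f.astype(int)
m=(im[...,0]>180)&(im[...,1]>70)&(im[...,2]<110)
for v in (195,210,225,240,255):
    w=np.where(m[v,320:375])[0]+320
    g=im[v].sum(1)
    dark=np.where(g[300:395]<200)[0]+300
    l,h=dark.min(),dark.max(); 
    # angle: match with model (x0 from silhouette, th from stripe), z fixed
    def res(p):
        Y=atz('wrist',[347,v],.117)[1]
        a=np.linspace(-np.pi,np.pi,721); ys=np.linspace(Y-.03,Y+.03,121);A,YY=np.meshgrid(a,ys)
        q=proj('wrist',np.stack([p[0]+.022*np.sin(A),YY,.095+.022*np.cos(A)],-1).reshape(-1,3)); s=q[np.abs(q[:,1]-v)<1][:,0]
        st=proj('wrist',np.array([p[0]-.022*np.sin(p[1]),Y,.095+.022*np.cos(p[1])]))
        return [ (s.min()+s.max())/2-(l+h)/2, st[0]-w.mean()]
    s=least_squares(res,[.585,0],x_scale=[.01,.1],diff_step=1e-3)
    print(v,l,h,w.mean(),s.x[0],np.degrees(s.x[1]))
for d in r.mark_of('wrist','lock_grip')[:2]: print('grip',d['conf'],atz('wrist',d['at'],.147))
# grip top fin centroid
e=cv2.connectedComponentsWithStats(m.astype(np.uint8)); print(e[2][1:][e[2][1:,4]>60],e[3][1:][e[2][1:,4]>60])
E
```

```text
195 314 394 345.0 0.5931897803043017 20.283891454159974
210 315 394 345.0 0.5938701026240123 21.578720371717058
225 315 394 344.5 0.5941961143415395 22.866221096365727
240 315 394 344.5 0.594523844045493 23.182315637777958
255 313 394 344.0 0.5940875760235791 22.371186344774294
grip 0.64 [0.58421867 0.04288111 0.147     ]
[[341 187   9  86 634]
 [335 359  20  25 481]] [[344.52050473 229.07728707]
 [344.55925156 370.79002079]]
```

```bash
python3 - <<'E'
from h import *
f=r.grab_frame('wrist'); g=f.astype(int).sum(2)
for v in (200,225,250): print(v,[(u,int(g[v,u])) for u in list(range(308,324))+list(range(366,384))])
print(r.get_obs()['eef_pos'])
a=np.linspace(-np.pi,np.pi,721)
for v in (200,225,250):
    Y=atz('wrist',[345,v],.117)[1]; ys=np.linspace(Y-.03,Y+.03,121);A,YY=np.meshgrid(a,ys)
    q=proj('wrist',np.stack([.585+.022*np.sin(A),YY,.095+.022*np.cos(A)],-1).reshape(-1,3)); s=q[np.abs(q[:,1]-v)<1][:,0]
    print(v,s.min(),s.max(),[proj('wrist',np.array([.585-.022*np.sin(t),Y,.095+.022*np.cos(t)]))[0].round(1) for t in (-.1,0,.1)])
E
```

```text
200 [(308, 708), (309, 706), (310, 706), (311, 711), (312, 721), (313, 727), (314, 463), (315, 87), (316, 40), (317, 63), (318, 80), (319, 79), (320, 85), (321, 77), (322, 80), (323, 83), (366, 89), (367, 79), (368, 84), (369, 81), (370, 74), (371, 45), (372, 189), (373, 612), (374, 734), (375, 724), (376, 715), (377, 714), (378, 712), (379, 714), (380, 722), (381, 690), (382, 411), (383, 68)]
225 [(308, 711), (309, 709), (310, 711), (311, 712), (312, 725), (313, 732), (314, 475), (315, 85), (316, 34), (317, 60), (318, 58), (319, 60), (320, 52), (321, 52), (322, 61), (323, 67), (366, 58), (367, 65), (368, 56), (369, 53), (370, 36), (371, 103), (372, 488), (373, 691), (374, 714), (375, 705), (376, 705), (377, 709), (378, 716), (379, 734), (380, 599), (381, 257), (382, 35), (383, 32)]
250 [(308, 708), (309, 709), (310, 708), (311, 707), (312, 716), (313, 740), (314, 568), (315, 202), (316, 41), (317, 56), (318, 55), (319, 53), (320, 52), (321, 56), (322, 68), (323, 71), (366, 55), (367, 55), (368, 43), (369, 21), (370, 104), (371, 505), (372, 712), (373, 721), (374, 714), (375, 712), (376, 713), (377, 719), (378, 747), (379, 558), (380, 151), (381, 20), (382, 34), (383, 39)]
[0.57092202 0.12945273 0.24477085]
200 313.66854972704675 372.9918863543497 [np.float64(347.9), np.float64(344.7), np.float64(341.5)]
225 313.83941888331333 371.9028817047623 [np.float64(347.4), np.float64(344.2), np.float64(341.1)]
250 314.0097206083693 370.79087715873743 [np.float64(346.8), np.float64(343.7), np.float64(340.7)]
```

Stripe within about 1° of up (344.5 px against a predicted 344.2 px). Next is the lock grip.

```bash
python3 - <<'E'
from h import *
go([.5845,.042,.20],Rt(0),'above')
go([.5845,.042,.14],Rt(0),'grip')
E
```

```text
above turn [-0.006 -0.002 -0.005] shift [-87.5  13.7  44.6]
grip turn [-0.006 -0.002 -0.005] shift [-87.6  14.  104.6]
```

Call:
play_rows([
  [[0, 0, -0.005], [-45, 7, 20], 70],
  [[0, 0, -0.005], [-87.5, 14, 40], 70],
  [[0, 0, -0.005], [-87.5, 14, 45], 70],
  [[0, 0, -0.005], [-87.5, 14, 80], 70],
  [[0, 0, -0.005], [-87.5, 14, 104], 70],
  [[0, 0, -0.005], [-87.5, 14, 104], 70],
  [[0, 0, -0.005], [-87.5, 14, 104], 0],
  [[0, 0, -0.005], [-87.5, 14, 104], 0],
  [[0, 0, -0.005], [-87.5, 14, 104], 0],
  [[0, 0, -0.005], [-87.5, 14, 104], 0],
  [[0, 0, -0.005], [-87.5, 14, 104], 0],
  [[0, 0, -0.005], [-87.5, 14, 104], 0],
  [[0, 0, -0.005], [-87.5, 14, 104], 0],
], force=25)

```text
clock: 14.7
eef_pos: [0.5858, 0.0425, 0.1426]
tool_rot: [-2.212, -2.229, -0.002]
ft_force: [4.3, -0.6, 4.8]
opening: 0.0137
```

```bash
python3 - <<'E'
from h import *
f=r.grab_frame('scene');cv2.imwrite('pics/s8.png',cv2.resize(f[190:350,300:460,::-1],None,fx=3.75,fy=3.75,interpolation=cv2.INTER_CUBIC))
E
```

```text
(no output)
```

View pics/s8.png

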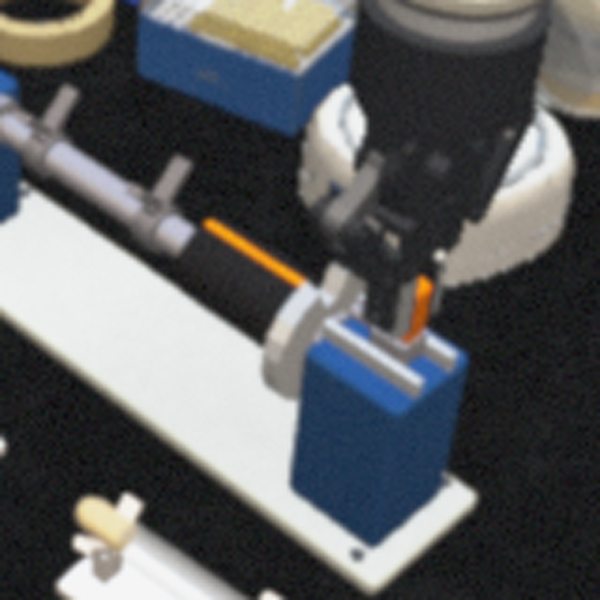

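The jaws hold the lock fin (opening 13.7 mm). Sliding it +y, which is tool +x.

Call:
play_rows([
  [[0, 0, 0], [5, -1, 0], 0],
  [[0, 0, 0], [10, -1, 0], 0],
  [[0, 0, 0], [15, -1, 0], 0],
  [[0, 0, 0], [20, -1, 0], 0],
  [[0, 0, 0], [25, -1, 0], 0],
  [[0, 0, 0], [28, -1, 0], 0],
  [[0, 0, 0], [31, -1, 0], 0],
  [[0, 0, 0], [31, -1, 0], 0],
  [[0, 0, 0], [31, -1, 0], 0],
])

```text
clock: 15.88
eef_pos: [0.5856, 0.0683, 0.1425]
tool_rot: [2.214, 2.224, -0.004]
ft_force: [7.4, -7.2, 6.7]
opening: 0.0134
```

Call:
play_rows([
  [[0, 0, 0], [3, 0, 0], 0],
  [[0, 0, 0], [6, 0, 0], 0],
  [[0, 0, 0], [6, 0, 0], 0],
  [[0, 0, 0], [6, 0, 0], 0],
])

```text
clock: 16.38
eef_pos: [0.5856, 0.0685, 0.1425]
tool_rot: [2.215, 2.218, -0.013]
ft_force: [6.6, -16.1, 7.9]
opening: 0.0131
```

```bash
python3 - <<'E'
from h import *
f=r.grab_frame('scene');cv2.imwrite('pics/s9.png',cv2.resize(f[190:350,300:460,::-1],None,fx=3.75,fy=3.75,interpolation=cv2.INTER_CUBIC))
print(r.get_obs()['ft_force'])
E
```

```text
[  7.72964284 -16.44161904   8.00396225]
```

View pics/s9.png

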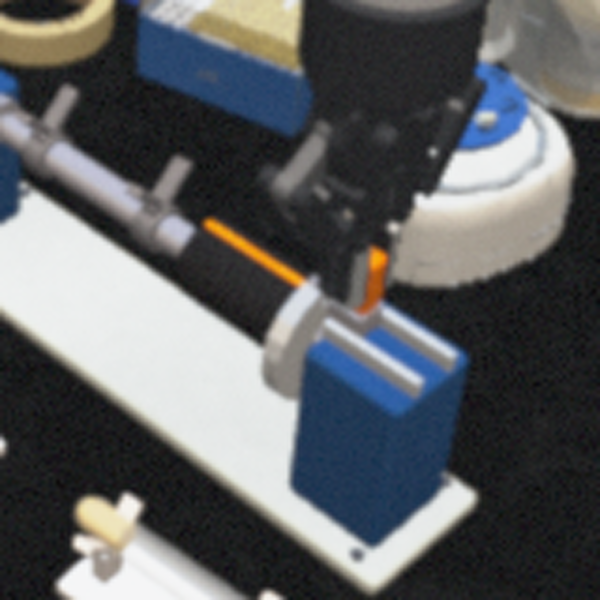

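Hard stop at 16 N. I'll release, lift off and verify.

Call:
play_rows([
  [[0, 0, 0], [0, 0, 0], 50],
  [[0, 0, 0], [0, 0, 0], 50],
  [[0, 0, 0], [0, 0, 0], 50],
  [[0, 0, 0], [0, 0, -40], 60],
  [[0, 0, 0], [0, 0, -80], 70],
  [[0, 0, 0], [-10, -40, -100], 70],
  [[0, 0, 0], [-10, -40, -100], 70],
  [[0, 0, 0], [-10, -40, -100], 70],
])

```text
clock: 17.42
eef_pos: [0.5423, 0.0691, 0.2412]
tool_rot: [-2.209, -2.227, 0.005]
ft_force: [-0.5, 1.0, 0.0]
opening: 0.0598
```

```bash
python3 - <<'E'
from h import *
from ov import overlay
o=r.get_obs();print(o['clock'],o['eef_pos'],o['ft_force'])
f=r.grab_frame('wrist'); cv2.imwrite('pics/w10.png',f[:,:,::-1])
for d in r.mark_of('wrist','lock_grip')[:2]: print('grip',d['conf'],atz('wrist',d['at'],.147))
s=r.grab_frame('scene')
for d in r.mark_of('scene','lock_grip')[:2]: print('grip',d['conf'],atz('scene',d['at'],.147))
overlay('scene',s,.585,.196,.007,0,(340,220,100,80),7,'pics/ovs10.png',lock=.03)
E
```

```text
17.425 [0.54231918 0.06913927 0.24115102] [-0.45979055  0.97790731  0.00338248]
grip 0.97 [0.58483783 0.06677422 0.147     ]
grip 0.55 [0.582438   0.06413497 0.147     ]
grip 0.32 [0.40023965 0.16526333 0.147     ]
```

View pics/ovs10.png

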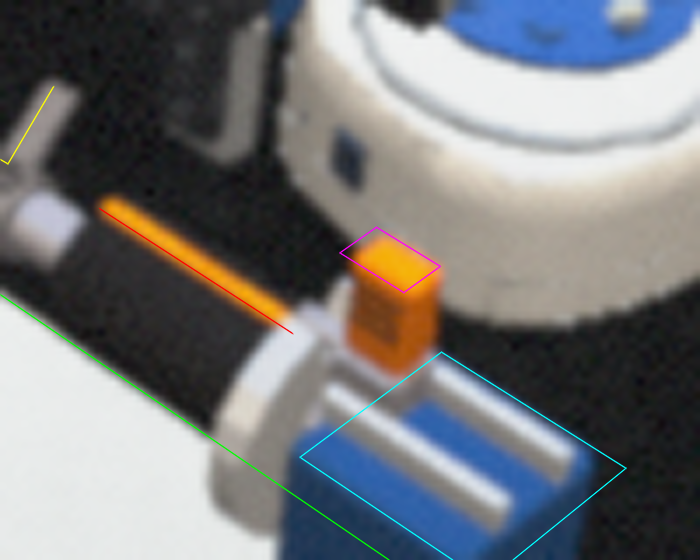

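View pics/w10.png

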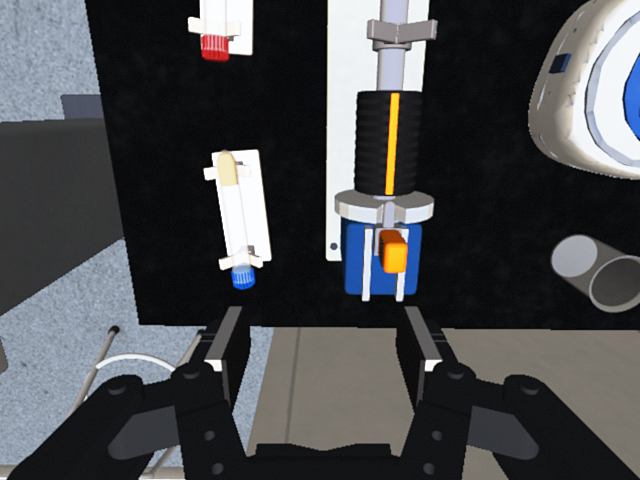

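The pin is through the notch, but the measured travel is about 25-26 mm, which is short of 27. The fingers may have met the disc, so I'll push the fin from behind with closed, higher fingers.

```bash
python3 - <<'E'
from h import *
go([.585,.032,.20],Rt(0),'above')
go([.585,.032,.148],Rt(0),'behind')
E
```

```text
above turn [-0.006 -0.001  0.001] shift [-37.4  42.   40.3]
behind turn [-0.006 -0.001  0.001] shift [-37.5  42.4  92.3]
```

Call:
play_rows([
  [[0, 0, 0], [-20, 20, 20], 0],
  [[0, 0, 0], [-37.5, 42, 40], 0],
  [[0, 0, 0], [-37.5, 42, 40], 0],
  [[0, 0, 0], [-37.5, 42, 60], 0],
  [[0, 0, 0], [-37.5, 42, 92], 0],
  [[0, 0, 0], [-37.5, 42, 92], 0],
  [[0, 0, 0], [-37.5, 42, 92], 0],
])

```text
clock: 18.5
eef_pos: [0.5849, 0.0324, 0.15]
tool_rot: [-2.209, -2.228, 0.003]
ft_force: [0.3, 1.2, 0.2]
opening: 0.0001
```

Call:
play_rows([
  [[0, 0, 0], [5, 0, 0], 0],
  [[0, 0, 0], [10, 0, 0], 0],
  [[0, 0, 0], [14, 0, 0], 0],
  [[0, 0, 0], [16, 0, 0], 0],
  [[0, 0, 0], [16, 0, 0], 0],
])

```text
clock: 19.12
eef_pos: [0.5847, 0.046, 0.1495]
tool_rot: [-2.213, -2.226, 0.006]
ft_force: [-0.1, -4.5, 4.0]
opening: -0.0002
```

Call:
play_rows([
  [[0, 0, 0], [3, 0, 0], 0],
  [[0, 0, 0], [6, 0, 0], 0],
  [[0, 0, 0], [9, 0, 0], 0],
  [[0, 0, 0], [9, 0, 0], 0],
  [[0, 0, 0], [9, 0, 0], 0],
])

```text
clock: 19.75
eef_pos: [0.5846, 0.0466, 0.1496]
tool_rot: [2.218, 2.221, -0.02]
ft_force: [0.4, -17.5, 8.1]
opening: 0.0001
```

Call:
play_rows([
  [[0, 0, 0], [-12, 0, 0], 0],
  [[0, 0, 0], [-15, 0, -40], 0],
  [[0, 0, 0], [-15, 0, -80], 0],
  [[0, 0, 0], [0, 0, -90], 0],
  [[0, 0, 0], [10, 0, -90], 0],
  [[0, 0, 0], [10, 0, -90], 0],
  [[0, 0, 0], [10, 0, -90], 0],
])

```text
clock: 20.62
eef_pos: [0.5837, 0.0665, 0.2376]
tool_rot: [-2.208, -2.226, 0.008]
ft_force: [-0.1, -0.3, 0.3]
opening: 0.0002
```

```bash
python3 - <<'E'
from h import *
from ov import overlay
o=r.get_obs();print(o['clock'],o['eef_pos'],o['ft_force'])
f=r.grab_frame('wrist'); print(r.camera_model('wrist'))
overlay('wrist',f,.585,.196,.007,0,(260,30,160,330),1,'pics/tmp.png',lock=.03)
im=cv2.resize(f[90:290,220:460,::-1],None,fx=3.3,fy=3,interpolation=cv2.INTER_CUBIC)
cv2.imwrite('pics/w11.png',cv2.resize(f[90:290,220:460,::-1],None,fx=3,fy=3,interpolation=cv2.INTER_CUBIC))
overlay('wrist',f,.585,.196,.007,0,(220,90,240,200),3,'pics/ovw11.png',lock=.03)
E
```

```text
20.625 [0.58367718 0.06646496 0.23760788] [-0.08449579 -0.31445076  0.25011833]
{'fx': 386.852512321232, 'fy': 386.852512321232, 'cx': 322.87392925521783, 'cy': 239.89496845876914, 'eye': array([0.58420693, 0.15040428, 0.37035407]), 'attitude': array([ 2.80841598,  0.01156356, -0.00957228])}
```

View pics/ovw11.png

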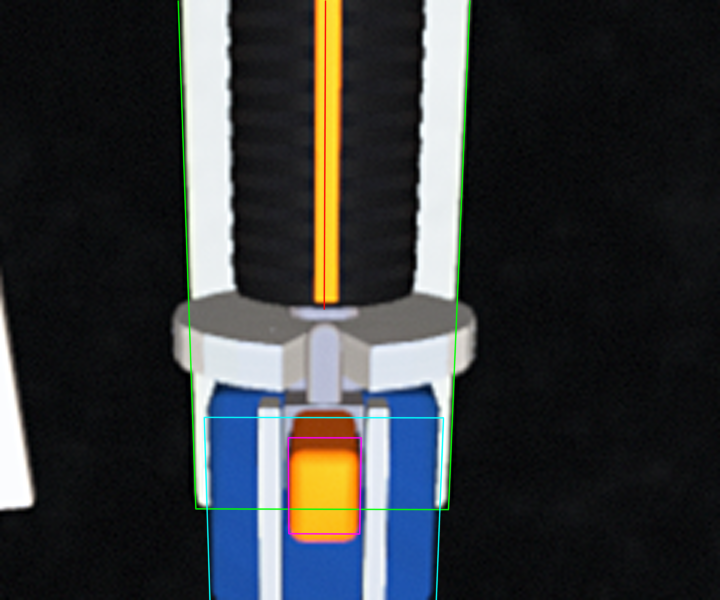

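```bash
python3 - <<'E'
from h import *
f=r.grab_frame('wrist'); 
cv2.imwrite('pics/w12.png',cv2.resize(f[180:280,270:390,::-1],None,fx=6,fy=6,interpolation=cv2.INTER_CUBIC))
P=lambda x,y,z:(proj('wrist',np.array([.585+x-.007*y,.196+y,z]))-[269.5,179.5])*6
for n,p in dict(railfront120=(-.018,-.127,.12),headfront=(-.02,-.127,.111),disc_far_top=(-.012,-.121,.095+.034),disc_near_top=(-.012,-.111,.129),barrelend=(.0,-.1,.117),fintop_f=(0,-.116,.159),fintop_b=(0,-.136,.159),finbot_f=(0,-.116,.127),pintip125=(0,-.107,.125),disc_far_side=(-.036,-.121,.095),disc_near_side=(-.036,-.111,.095)).items(): print(n,P(*p).round(0))
E
```

```text
railfront120 [187. 316.]
headfront [175. 292.]
disc_far_top [236. 289.]
disc_near_top [235. 200.]
barrelend [346.  77.]
fintop_f [347. 333.]
fintop_b [346. 525.]
finbot_f [346. 241.]
pintip125 [346. 156.]
disc_far_side [ 52. 205.]
disc_near_side [ 49. 126.]
```

View pics/w12.png

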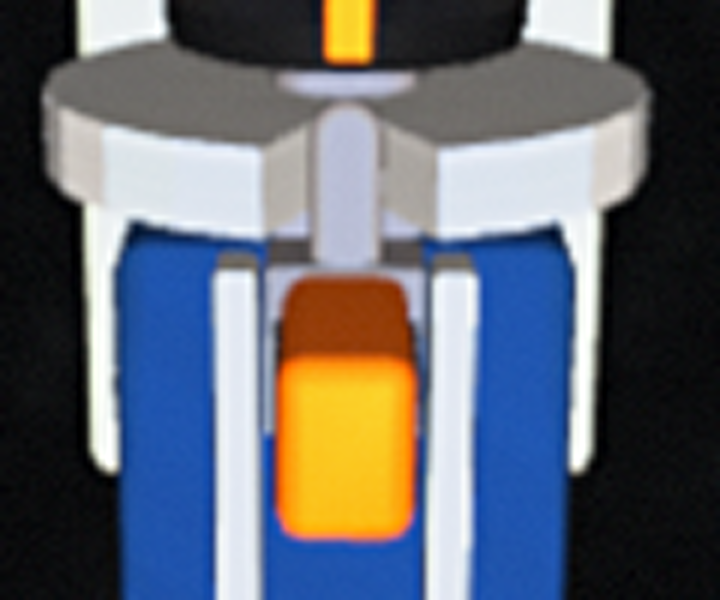

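Ambiguous by 2-3 mm: either it started drawn part-way, or it is jammed just short. Measuring the full travel settles it, so I'll grip the fin, draw it to its rear stop and push it back.

```bash
python3 - <<'E'
from h import *
go([.585,.067,.148],Rt(0),'grip')
E
```

```text
grip turn [-0.007 -0.001 -0.   ] shift [ 1.   1.6 90. ]
```

Call:
play_rows([
  [[-0.007, 0, 0], [1, 1.6, 20], 60],
  [[-0.007, 0, 0], [1, 1.6, 20], 60],
  [[-0.007, 0, 0], [1, 1.6, 20], 60],
  [[-0.007, 0, 0], [1, 1.6, 55], 60],
  [[-0.007, 0, 0], [1, 1.6, 90], 60],
  [[-0.007, 0, 0], [1, 1.6, 90], 60],
  [[-0.007, 0, 0], [1, 1.6, 90], 0],
  [[-0.007, 0, 0], [1, 1.6, 90], 0],
  [[-0.007, 0, 0], [1, 1.6, 90], 0],
  [[-0.007, 0, 0], [1, 1.6, 90], 0],
  [[-0.007, 0, 0], [1, 1.6, 90], 0],
], force=40)

```text
clock: 22.1
eef_pos: [0.586, 0.0679, 0.1511]
tool_rot: [2.213, 2.228, 0.005]
ft_force: [-2.6, -0.5, 5.4]
opening: 0.0131
```

Call:
play_rows([
  [[0, 0, 0], [-8, 0, 0], 0],
  [[0, 0, 0], [-16, 0, 0], 0],
  [[0, 0, 0], [-24, 0, 0], 0],
  [[0, 0, 0], [-30, 0, 0], 0],
  [[0, 0, 0], [-35, 0, 0], 0],
  [[0, 0, 0], [-35, 0, 0], 0],
])

```text
clock: 22.85
eef_pos: [0.5861, 0.0375, 0.1511]
tool_rot: [-2.209, -2.23, -0.012]
ft_force: [-3.9, 8.1, 6.1]
opening: 0.0131
```

Call:
play_rows([
  [[0, 0, 0], [10, 0, 0], 0],
  [[0, 0, 0], [20, 0, 0], 0],
  [[0, 0, 0], [28, 0, 0], 0],
  [[0, 0, 0], [35, 0, 0], 0],
  [[0, 0, 0], [40, 0, 0], 0],
  [[0, 0, 0], [42, 0, 0], 0],
  [[0, 0, 0], [42, 0, 0], 0],
])

```text
clock: 23.72
eef_pos: [0.5861, 0.0683, 0.151]
tool_rot: [2.213, 2.222, -0.006]
ft_force: [-2.9, -8.5, 9.2]
opening: 0.0131
```

Full travel measures about 30.5 mm, so the lock is at its end stop. Releasing and moving on to the red tube.

```bash
python3 - <<'E'
from h import *
go([.475,.17,.25],Rt(0),'view')
E
```

```text
view turn [ 0.001  0.007 -0.003] shift [ 101.4 -110.5  -99.8]
```

Call:
play_rows([
  [[0, 0, 0], [0, 0, 0], 60],
  [[0, 0, 0], [0, 0, 0], 60],
  [[0, 0, 0], [0, 0, -5], 60],
  [[0, 0, 0], [0, 0, -50], 70],
  [[0, 0, 0], [0, -10, -90], 80],
  [[0, 0, 0], [50, -60, -100], 80],
  [[0, 0.007, 0], [101, -110, -100], 80],
  [[0, 0.007, 0], [101, -110, -100], 80],
  [[0, 0.007, 0], [101, -110, -100], 80],
])

```text
clock: 24.85
eef_pos: [0.4743, 0.1758, 0.2494]
tool_rot: [-2.206, -2.231, -0.012]
ft_force: [0.5, -0.3, 1.0]
opening: 0.0683
```

```bash
python3 - <<'E'
from h import *
o=r.get_obs();print(o['clock'],o['joints'],o['eef_pos'],o['ft_force'])
f=r.grab_frame('wrist'); cv2.imwrite('pics/w13.png',f[:,:,::-1])
for l,z in (('tube_red_mid',.042),('tube_red',.042),('rotor_seat',.125)):
    for d in r.mark_of('wrist',l)[:2]: print(l,d['conf'],d['at'],atz('wrist',d['at'],z))
E
```

```text
24.85 [-0.11704506  0.32507213 -0.40481113  2.07599389  0.17333412  0.76656641
 -0.61645659] [0.47426724 0.17581558 0.24944529] [ 0.52533477 -0.29010789  1.02246564]
tube_red_mid 0.82 [304.1, 115.6] [0.46031805 0.25175266 0.042     ]
tube_red 0.82 [310.7, 38.5] [0.46644091 0.30934774 0.042     ]
rotor_seat 0.72 [494.1, 145.5] [0.5871811  0.23457048 0.125     ]
```

View pics/w13.png

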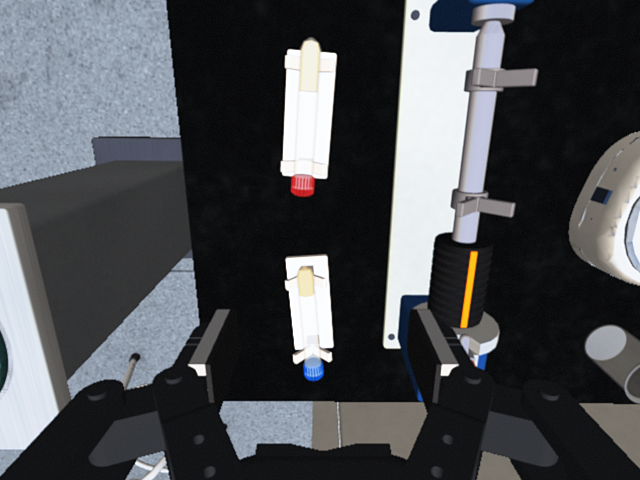

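```bash
python3 - <<'E'
from h import *
a=atz('wrist',[310.5,39],.042);b=atz('wrist',[302.5,194],.045);c=atz('wrist',[302.3,178],.05)
print(a,b,c,np.linalg.norm(a-b)); d=(b-a)[:2];d/=np.linalg.norm(d);print('mid',a[:2]+d*.061,'angle',np.degrees(np.arctan2(-d[0],-d[1])))
# saddles: arms tips (outer), z .130; left & right arm extents
for px in ([468,80],[536,78],[453,203],[514,209]): print(atz('wrist',px,.130))
E
```

```text
[0.46625771 0.30889122 0.042     ] [0.45847046 0.18534068 0.045     ] [0.45873495 0.20035262 0.05      ] 0.12383204423685912
mid [0.46242056 0.24801202] angle 3.6065191614167684
[0.56361987 0.27348875 0.13      ]
[0.60451915 0.27476524 0.13      ]
[0.56303    0.19753461 0.13      ]
[0.60440544 0.19355878 0.13      ]
```

```bash
cat >> h.py <<'E'
def Rz(a): return R.from_euler('z',a,degrees=True)*R.from_matrix(RV)
E
python3 - <<'E'
from h import *
go([.4622,.248,.12],Rz(-3.6),'above')
go([.4622,.248,.035],Rz(-3.6),'grip')
E
```

```text
above turn [ 0.002 -0.008  0.067] shift [ 73.9 -14.1 129.4]
grip turn [ 0.002 -0.008  0.067] shift [ 73.2 -14.3 214.4]
```

Call:
play_rows([
  [[0, -0.008, 0.067], [37, -7, 60], 60],
  [[0, -0.008, 0.067], [74, -14, 120], 60],
  [[0, -0.008, 0.067], [73.5, -14, 130], 60],
  [[0, -0.008, 0.067], [73.5, -14, 130], 60],
  [[0, -0.008, 0.067], [73.5, -14, 175], 60],
  [[0, -0.008, 0.067], [73.5, -14, 200], 60],
  [[0, -0.008, 0.067], [73.5, -14, 214], 60],
  [[0, -0.008, 0.067], [73.5, -14, 214], 60],
])

```text
clock: 26.05
eef_pos: [0.4614, 0.2491, 0.0358]
tool_rot: [2.287, 2.152, 0.002]
ft_force: [0.0, 0.9, -0.0]
opening: 0.0511
```

```bash
python3 - <<'E'
from h import *
o=r.get_obs();print(o['clock'],o['eef_pos'],o['ft_force'],o['opening'])
go([.4622,.248,.035],Rz(-3.6),'grip')
f=r.grab_frame('wrist'); cv2.imwrite('pics/w14.png',f[:,:,::-1])
E
```

```text
26.05 [0.46139881 0.24908074 0.03577794] [ 5.23017958e-03  9.36025458e-01 -4.73963076e-04] 0.05108336980269527
grip turn [0.002 0.    0.002] shift [-1.   0.9  0.8]
```

View pics/w14.png

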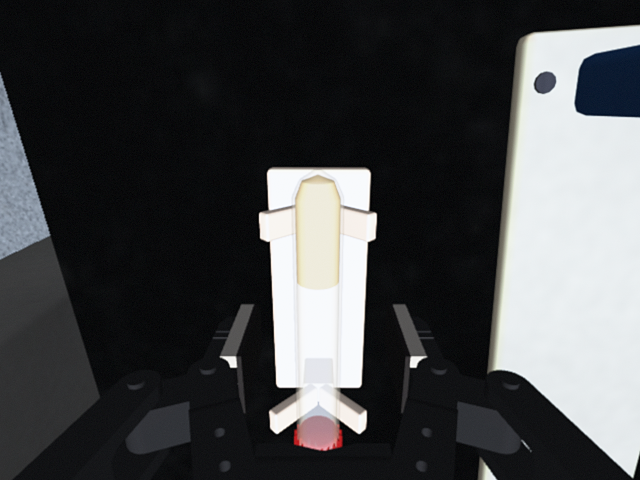

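The tube is centred between the fingers and aligned. Closing gently, then lifting.

Call:
play_rows([
  [[0, 0, 0], [0, 0, 0], 5],
  [[0, 0, 0], [0, 0, 0], 5],
  [[0, 0, 0], [0, 0, 0], 5],
  [[0, 0, 0], [0, 0, 0], 5],
  [[0, 0, 0], [0, 0, 0], 5],
  [[0, 0, 0], [0, 0, 0], 5],
  [[0, 0, 0], [0, 0, -30], 5],
  [[0, 0, 0], [0, 0, -80], 5],
  [[0, 0, 0], [0, 0, -130], 5],
  [[0, 0, 0], [0, 0, -150], 5],
  [[0, 0, 0], [0, 0, -150], 5],
], force=25)

```text
clock: 27.48
eef_pos: [0.4614, 0.2503, 0.1877]
tool_rot: [2.285, 2.152, 0.009]
ft_force: [0.1, 0.4, -0.0]
opening: 0.017
```

```bash
python3 - <<'E'
from h import *
o=r.get_obs();print(o['clock'],o['eef_pos'],o['ft_force'],o['opening'])
go([.5855,.236,.19],Rz(.4),'above')
f=r.grab_frame('wrist'); cv2.imwrite('pics/w15.png',f[:,:,::-1])
s=r.grab_frame('scene');cv2.imwrite('pics/s15.png',cv2.resize(s[130:350,200:440,::-1],None,fx=2.5,fy=2.5))
z=o['eef_pos'][2]+.007
for l in('tube_red_mid','tube_red'):
    for d in r.mark_of('wrist',l)[:1]: print(l,d['conf'],d['at'],atz('wrist',d['at'],z)-o['eef_pos'])
E
```

```text
27.475 [0.46140329 0.2503201  0.18773064] [ 0.12278162  0.44567566 -0.04348376] 0.016962158565370197
above turn [ 0.006 -0.003 -0.067] shift [ -6.9 124.7  -1.6]
tube_red_mid 0.64 [320.8, 330.4] [-0.00227034  0.00582116  0.007     ]
tube_red 0.83 [322.9, 173.9] [0.00180273 0.06278864 0.007     ]
```

View pics/w15.png

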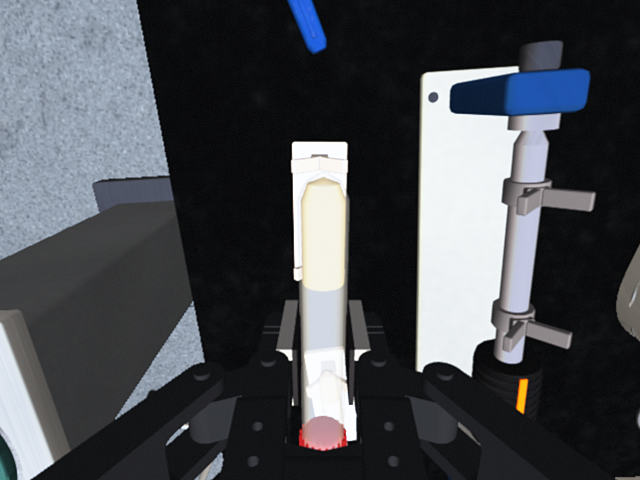

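View pics/s15.png

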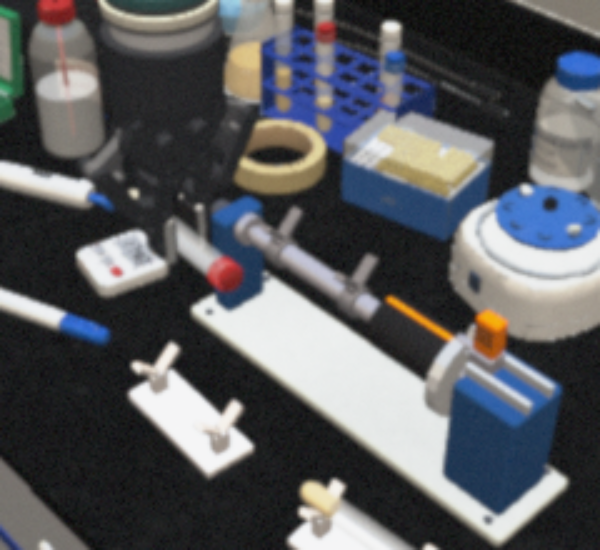

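Tube held level; its middle is about 2-4 mm beyond the TCP. Moving above the seat with a small +y bias to clear the barrel.

```bash
python3 - <<'E'
from h import *
go([.5855,.236,.175],Rz(.4),'above')
E
```

```text
above turn [-0.001  0.001 -0.066] shift [ -5.6 126.5   9.4]
```

Call:
play_rows([
  [[0, 0, -0.035], [-3, 50, 0], 5],
  [[0, 0, -0.067], [-7, 100, 0], 5],
  [[0, 0, -0.067], [-7, 125, 0], 5],
  [[0.005, 0, -0.067], [-7, 125, 5], 5],
  [[0.005, 0, -0.067], [-7, 125, 13], 5],
  [[0.005, 0, -0.067], [-7, 125, 13], 5],
  [[0.005, 0, -0.067], [-7, 125, 13], 5],
])

```text
clock: 28.55
eef_pos: [0.5836, 0.2358, 0.1728]
tool_rot: [-2.209, -2.229, 0.005]
ft_force: [0.8, -0.3, -0.2]
opening: 0.0172
```

```bash
python3 - <<'E'
from h import *
o=r.get_obs();print(o['clock'],o['eef_pos'],o['ft_force'],o['opening'])
go([.5855,.236,.121],Rz(.4),'down')
f=r.grab_frame('wrist'); cv2.imwrite('pics/w16.png',f[:,:,::-1])
s=r.grab_frame('scene');cv2.imwrite('pics/s16.png',cv2.resize(s[170:300,260:400,::-1],None,fx=4.5,fy=4.5))
E
```

```text
28.55 [0.58356134 0.23579603 0.17275028] [ 0.78706376 -0.28945455 -0.17786151] 0.017150877941519618
down turn [-0.004 -0.     0.002] shift [ 0.2  2.2 51.7]
```

View pics/w16.png

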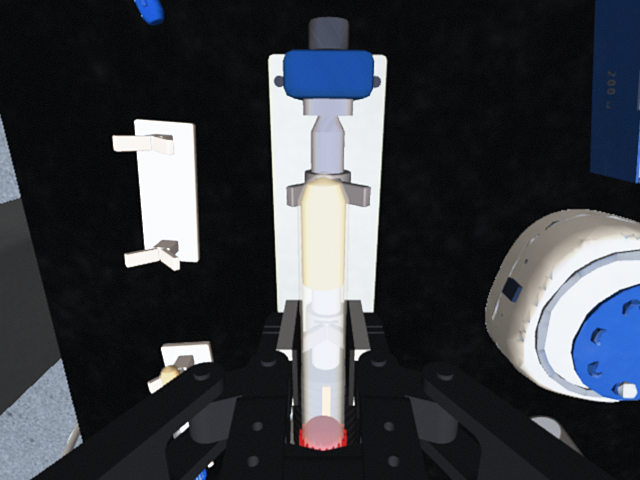

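View pics/s16.png

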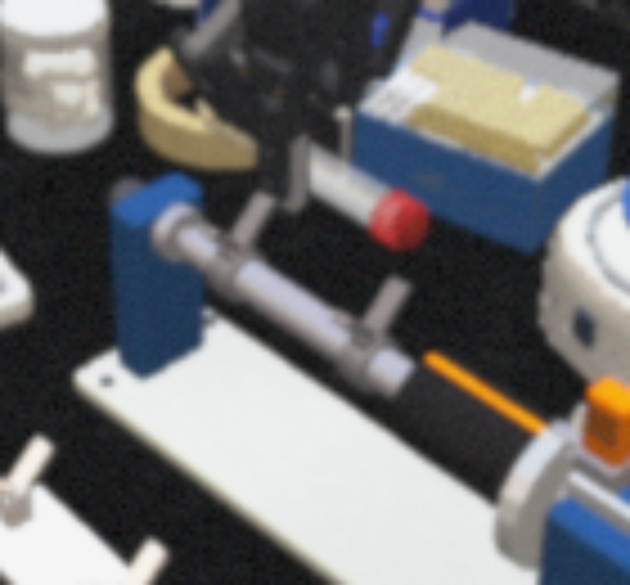

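Tube centred over the saddles (col 324 against 329, matching the 2 mm correction). Lowering.

Call:
play_rows([
  [[0, 0, 0], [0, 2, 20], 5],
  [[0, 0, 0], [0, 2, 35], 5],
  [[0, 0, 0], [0, 2, 45], 5],
  [[0, 0, 0], [0, 2, 51], 5],
  [[0, 0, 0], [0, 2, 51], 5],
  [[0, 0, 0], [0, 2, 51], 5],
])

```text
clock: 29.4
eef_pos: [0.5869, 0.2356, 0.1222]
tool_rot: [-2.211, -2.228, 0.002]
ft_force: [0.3, -0.2, 0.1]
opening: 0.0172
```

```bash
python3 - <<'E'
from h import *
o=r.get_obs();print(o['clock'],o['eef_pos'],o['ft_force'],o['opening'])
f=r.grab_frame('wrist'); cv2.imwrite('pics/w17.png',f[:,:,::-1])
s=r.grab_frame('scene');cv2.imwrite('pics/s17.png',cv2.resize(s[170:300,260:400,::-1],None,fx=4.5,fy=4.5))
E
```

```text
29.4 [0.58693242 0.2356428  0.12223565] [ 0.32762667 -0.16979167  0.08664132] 0.0172063596709756
```

View pics/w17.png

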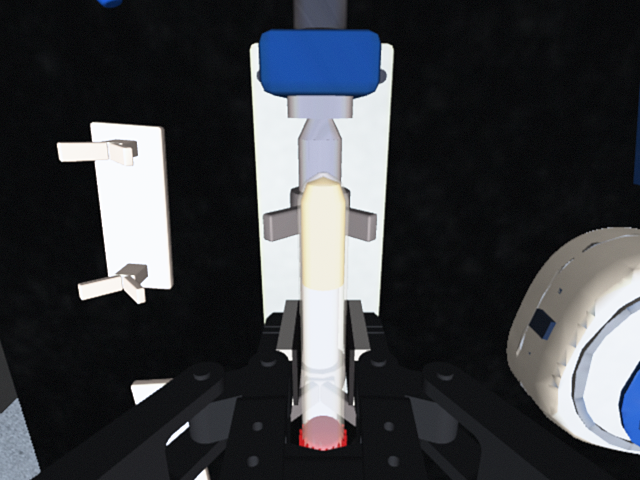

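View pics/s17.png

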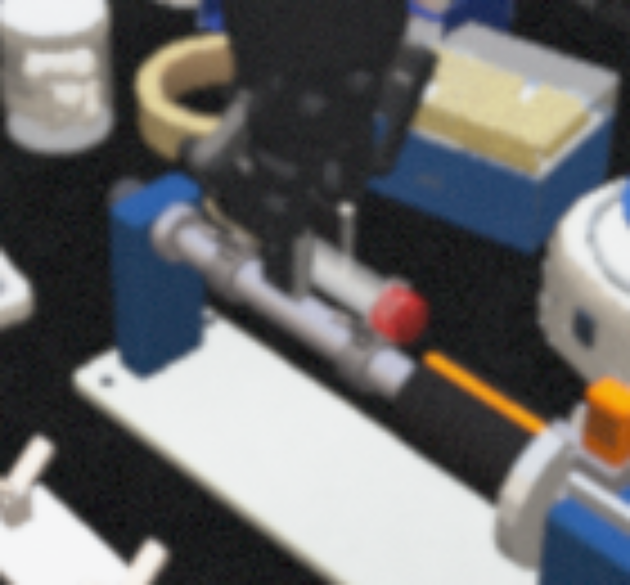

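Call:
play_rows([
  [[0, 0, 0], [0, -1, 2], 5],
  [[0, 0, 0], [0, -1, 4], 5],
  [[0, 0, 0], [0, -1, 4], 5],
])

```text
clock: 29.88
eef_pos: [0.5862, 0.2355, 0.1196]
tool_rot: [-2.213, -2.228, 0.002]
ft_force: [-0.9, -2.0, 9.3]
opening: 0.0169
```

Contact: 9 N upwards. Releasing and lifting straight up.

Call:
play_rows([
  [[0, 0, 0], [0, 0, -1], 25],
  [[0, 0, 0], [0, 0, -1], 35],
  [[0, 0, 0], [0, 0, -1], 45],
  [[0, 0, 0], [0, 0, -1], 45],
  [[0, 0, 0], [0, 0, -1], 45],
  [[0, 0, 0], [0, 0, -15], 45],
  [[0, 0, 0], [0, 0, -40], 45],
  [[0, 0, 0], [0, 0, -80], 45],
  [[0, 0, 0], [0, -60, -110], 45],
  [[0, 0, 0], [0, -110, -120], 45],
  [[0, 0, 0], [-20, -110, -120], 45],
  [[0, 0, 0], [-20, -110, -120], 45],
])

```text
clock: 31.38
eef_pos: [0.4768, 0.2127, 0.239]
tool_rot: [-2.215, -2.226, 0.003]
ft_force: [-0.4, 0.3, 0.4]
opening: 0.0385
```

```bash
python3 - <<'E'
from h import *
o=r.get_obs();print(o['clock'],o['eef_pos'],o['ft_force'],o['opening'])
f=r.grab_frame('wrist'); cv2.imwrite('pics/w18.png',f[:,:,::-1])
s=r.grab_frame('scene');cv2.imwrite('pics/s18.png',cv2.resize(s[170:350,240:440,::-1],None,fx=4,fy=4))
t=r.grab_frame('top');cv2.imwrite('pics/t18.png',cv2.resize(t[180:310,240:450,::-1],None,fx=3.8,fy=3.8))
for c in('wrist','scene','top'):
  for l in('tube_red_mid','tube_red'):
    for d in r.mark_of(c,l)[:1]: print(c,l,d['conf'],d['at'],atz(c,d['at'],.125))
E
```

```text
31.375 [0.47676967 0.21273159 0.23898733] [-0.44697827  0.28401141  0.4131252 ] 0.03846099553650679
wrist tube_red_mid 0.77 [485.4, 199.9] [0.58191249 0.24254022 0.125     ]
wrist tube_red 0.92 [503.4, 103.3] [0.58382384 0.3016686  0.125     ]
scene tube_red_mid 0.79 [328.2, 226.5] [0.59148638 0.23953625 0.125     ]
scene tube_red 0.82 [305.0, 215.9] [0.58145001 0.29663714 0.125     ]
top tube_red_mid 0.9 [320.9, 224.2] [0.58579454 0.23444733 0.125     ]
top tube_red 0.71 [288.2, 224.6] [0.58323949 0.29507359 0.125     ]
```

View pics/s18.png

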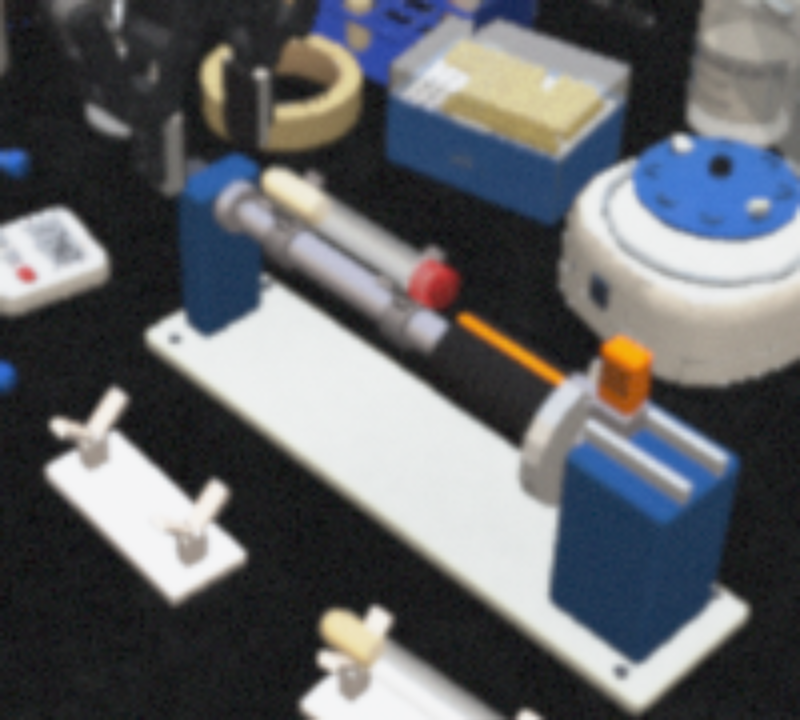

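View pics/w18.png

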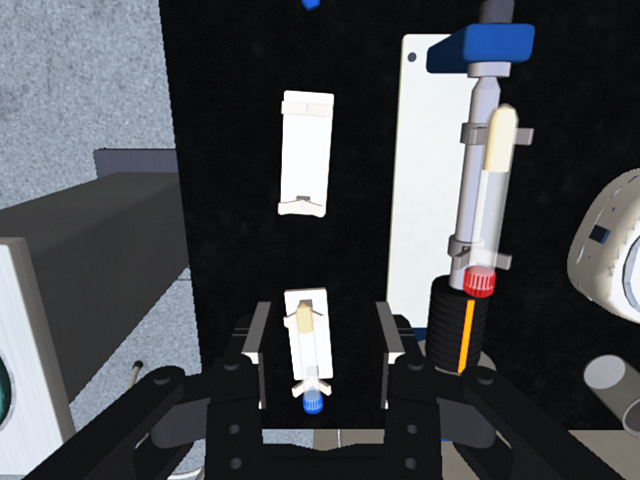

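View pics/t18.png

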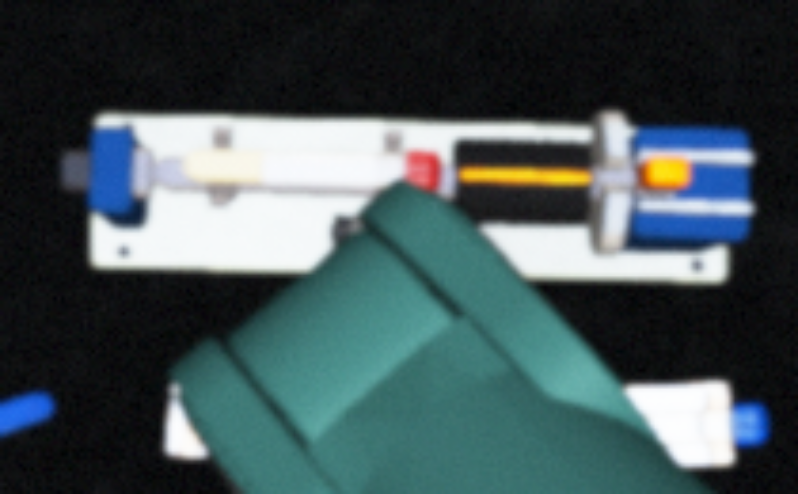

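```bash
python3 -c "
from h import *
print(r.finish_job(), r.get_obs()['clock'])"
```

```text
the job is handed in; nothing more can be done
the job is handed in; nothing more can be done
```

I turned the rotor about 77° in two grasps, locked it, laid the red-capped tube in both saddles and handed the job in at about 31 s. Handing in gives no verdict, so this rests on my last checks.

- **Rotor:** before locking, the stripe measured about 1° from straight up in the wrist view. While I still held the barrel an earlier estimate read −4°; I trusted the clear view from above.
- **Lock:** the camera and the first push suggested only 25–26 mm of travel, under the 27 mm needed. Drawing the grip back to its rear stop and pushing it in again gave about 30.5 mm between hard stops, so I took it as at its end stop. The pin shows through the notch. The rotator overlay was a few mm off near the disc, so I did not rely on it here.
- **Red tube:** released, lying in both saddles with its cap just clear of the barrel. The top camera put its middle at (0.586, 0.234), against a seat I estimated at (0.5855, 0.2355). The wrist and scene cameras differed from the seat by 4–7 mm (one put x at 0.582, the other at 0.591), which I put down to detector error.
- **Other things:** the arm stayed clear of the blue-capped tube and the timer, and both appear in place in the last pictures. The robot touches nothing.

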